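Register the large reflectance standard in the sloped nest of the reading head

TASK

Prepare the reading head for its reference check: take the larger of the two metal-rimmed white discs off its cork ring and set it down gently, lying flat, on the three pads of the sloped nest, without dropping it. Then swing the bar closed by its black knob so that its white nose pushes the disc home against both white pins and stays bearing on the rim. Leave the smaller disc where it is and do not knock over the vials or the beaker.

Things in the scene. Friction and masses are not known exactly. Their poses are not given: they have to be found in the camera images.
- nest: Sloped nest on top of the reading head (head fixed on the bench): dark metal plate tilted 20 degrees (0.35 rad), low side to the robot. Origin: nest centre in the plane of the pad tops, 108 mm above the bench; the large disc is home when its underside is centred here. x points uphill along the slope, y level to the left, z along its normal. Plate surface at z -10, x -46 to 54, y -59 to 59 mm.
- seat (a point): Where the centre (half-way up) of the large disc is when home: 8 mm above the nest origin along nest z. Three steel support pads, 7 mm wide, stand 10 mm above the plate; their tops are at nest (19,0,0), (-9.5,16.5,0), (-9.5,-16.5,0) mm. Friction on the pads holds a released disc where it is set down on the slope.
- pin_left (a point): Centre of the top of the left rim pin: white slippery plastic, fixed, 8 mm in diameter, 20 mm high from the plate; nest (-17.5, 23.2, 10) mm. A 50 mm disc that is home touches both pins; their V centres it as the bar pushes it down.
- pin_right (a point): Centre of the top of the right rim pin, equal to the left one; nest (-17.5, -23.2, 10) mm.
- disc_large_center (a point): Centre (half-way up) of the larger disc: a reflectance standard with a white ceramic face in a steel rim, 50 mm in diameter, 16 mm thick, about 0.12 kg; z is its axis. At the start it lies flat on a fixed cork ring (33 mm outside, 12 mm high): its underside is 12 mm above the bench and overhangs the cork by 8 mm all round.
- disc_small_center (a point): Centre (half-way up) of the smaller disc, of the same make but 38 mm in diameter, 16 mm thick, on an equal fixed cork ring. The two discs may have changed places. It stays where it is.
- swing_bar (a joint): Angle (rad) of the steel swing bar, hinged about nest z: 0 closed, its nose just touching a large disc that is home; positive open (knob end swung uphill); starts at 0.65 to 1.0; stops at -0.15 (no disc there) and 1.1. It stays where it is left; about 1 N at the knob closes it. Closed, it lies across the uphill side of the disc: nest x 32 to 44, y 56 to -53, z 2 to 10 mm.
- bar_pivot (a point): Point on the hinge axis of the swing bar, nest (38, 46, 6) mm: uphill and left of the disc. The pivot boss is 20 mm in diameter and reaches nest z 15 mm.
- bar_knob (a point): Middle of the grip of the black upright knob at the free end of the swing bar: a rod 12 mm in diameter, 30 mm high, parallel to nest z (nest z 9 to 39 mm, this point at 24), 92 mm from the hinge axis. Nest (38, -46, 24) mm when closed, about (104, -18, 24) mm at 0.8 rad.
- bar_nose (a point): Centre of the white slippery nose of the bar, an upright cylinder 10 mm in diameter fixed to it, nest z -2 to 14 mm; nest (30, 0, 6) mm when closed.
- vial_a: Glass vial with a black cap, 29 mm in diameter, 64 mm high, standing behind the discs; origin at the centre of its underside, z up.
- vial_b: Glass vial with a black cap, 30 mm in diameter, 68 mm high; origin at the centre of its underside, z up.
- beaker: Small glass beaker, 53 mm in diameter, 70 mm high; origin at the centre of its underside, z up.

How it is judged (in metres and radians):
On the way:
1. the large disc lies released on the three pads while the bar is still open (distance between disc_large_center and seat below 0.012 m and z of disc_large_center in the frame of nest between 0.0065 and 0.0095 m and angle between the z axis of disc_large_center and the z axis of nest, either way round below 0.06 rad and contact force between the fingers and disc_large below 0.05 N and value of joint swing_bar above 0.2 rad), for 0.2 s.
At the end, for the whole second after the job is handed in: The large disc lies flat on the three pads (within 0.05 rad), its centre within 2 mm of the home position where its rim meets both pins, at rest and released; the swing bar is closed onto its rim (joint between -0.05 and 0.03 rad); the small disc is within 20 mm of where it started (distance between disc_large_center and seat below 0.002 m and angle between the z axis of disc_large_center and the z axis of nest, either way round below 0.05 rad and value of joint swing_bar between -0.05 and 0.03 rad and linear speed of disc_large below 0.01 m/s and distance of disc_small_center from where it was at the start of the episode below 0.02 m); the robot touches nothing.
It fails at once if the large disc is dropped: it moves faster than 0.45 m/s while the fingers do not touch it (linear speed of disc_large above 0.45 m/s and contact force between the fingers and disc_large below 0.01 N).
It fails at once if a vial or the beaker is knocked over (angle between any of vial_a, vial_b, beaker's own z axis and vertical above 0.5 rad).
It fails at once if the small disc is moved off its place (distance of disc_small_center from where it was at the start of the episode above 0.03 m).
It also fails if it takes over 61 s, if anything falls off the work surface, if the arm or the gripper's body presses on something with over 40 N, if the wrist force passes 120 N, or if a joint passes its speed limit or range.

ROBOT

A 6-joint arm with a two-finger parallel gripper is mounted at the origin on a cart in front of the work surface, level with it; the furniture and walls round the work are solid. World frame = base frame: x ahead of the robot, y to its left, z up, the work surface at z = 0. Lengths are in mm, angles in rad, forces in N, time in s.
With the tool pointing down it reaches from about 300 to 850 mm from the base axis. Payload 5.4 kg.
Tool frame: the origin (TCP) lies between the finger pads; the fingertips stand 19 mm ahead of it and the grasp point (between the pads) is the TCP (env.tcp_to_tips is the distance from the TCP to the fingertips, in mm); z points along the fingers, y is the direction in which the jaws open and shut (so a half turn about z gives the same grasp; the last joint's range is limited). The gripper opens to 85 mm and grips with 20 to 120 N. Pads are 22 mm wide; open, the fingers measure 114 mm over their backs; the gripper's body (76 mm by 85 mm) begins 54 mm behind the grasp point. The pads swing forward as they close: fully open they stand 13 mm farther back than shut.
Start: joints at [-1.454, 0.158, 1.597, -0, 1.386, -0.21], TCP at [184.559, -544.559, 224.999] pointing down, gripper open.
Joint ranges: [-2.91, 2.91], [-0.94, 2.29], [0.18, 2.7], [-1.29, 4.43], [0.17, 2.64], [-3, 3]. Speed limits (rad/s): [2.57, 2.57, 3.14, 3.14, 3.14, 3.14].

INTERFACE

Orientations are given as a 3x3 rotation matrix whose columns are the frame's x, y, z axes.
In Python, from workcell import env gives the robot as it stands.
- The arm moves only by the tool arm_command, never from a script. Its argument "deltas" is a list of rows, each an object of numbers: "dx", "dy", "dz": the shift along the tool's x, y, z in m; "roll": the turn about the tool's z in degrees. In form: [{"dx": .., "dy": .., "dz": .., "roll": ..}, ...]. A call has 1 to 12 rows; each row is the pose to reach, as a shift and turn from the pose commanded when the call began, along the tool's axes at that moment; what a row does not reach only later rows make up. A row lasts 1/10 s, in which the tool goes at most 50 mm and 8.59 degrees, less where a joint would pass 70% of its speed; a pose out of reach is approached as far as the arm can. A call with a gripper value outside its range is refused whole. "gripper" is the opening, from 0 (shut) to 1 (fully open), set as the call begins (left out, the last holds). The fingers move at their own pace and stop on an object; "grip_force" is the grip in N (left out, the last holds). Time passes only in rows, so rows that repeat a pose let the fingers close. It gives the time, the measured TCP pose, the force and the opening at its end, in the units of the state.
- env.get_state(): the state, without advancing time (a new reading comes with each control period).
- env.camera(name): name is "scene" or "top" or "wrist"; returns a dict with "image" (480x640x3 uint8, blue, green, red), "fx", "fy", "cx", "cy" (pixels), "origin" and "orientation" of the camera in the world. Camera axes: x right, y down, z forward; pixel columns grow to the right and rows downward; lengths in mm; the calibration is good to about 2 mm. A picture is of the moment at which its call begins. There is no depth.
- env.sign_off(): hands the job in, once; it reports no verdict.
Trained networks look in the newest picture that a camera, given by its name, has taken for a name from the list of things; names that differ only in an ending like _2 or _b are one class to them, and where a whole thing is asked for, a point or a joint stands for the part that bears it (a point fixed in the world has none). Each returns a list of dicts, best first, with "conf" (0 to 1); they miss things now and then, are a little off and sometimes report something else, mostly with a low value. They report only what shows in the picture. A call takes as long as a camera call.
- env.boxes_of(label, camera): "at" ([x, y, z] in mm, in world coordinates, good to about 4 mm: the middle of the surface that is visible of it).
- env.silhouettes(label, camera): "pixels" (480x640 bool, what is visible of it).
The state is a dict: "time": time; "qpos": joint angles; "dq": joint speeds; "effort": joint torques, N m; "tool_pos": TCP position; "orientation": TCP orientation; "contact_force": force on the tool from outside, world axes, zero at the start; "wrist_torque": the same for the moment, N m; "opening": finger opening in mm.
Only numpy, scipy, OpenCV 4.12 (cv2) and the standard library are available. Lean on these libraries where they do the work, as an engineer would, in place of code of your own. Each camera call takes 0.05 s, during which the arm holds its last target.

## Working session

There is one attempt and no reset: what is moved stays moved. The work goes in short steps, Python scripts to look and compute and a tool call to move; the robot and the scene stay as the last step left them, time stands still between calls to the robot, and variables do not carry over. Pictures are saved under pics/ and viewed, and the job is handed in when it is done.

Besides the shell and the picture viewer there is one more tool, called in YAML: its name, and indented under it one key for each argument. arm_command: Moves the arm, as the interface text tells. Its arguments: {"type":"object","properties":{"deltas":{"type":"array"},"gripper":{"type":"number"},"grip_force":{"type":"number"}},"required":["deltas"]}

```bash
ls; mkdir -p pics; python3 - <<'E'
from workcell import env
import cv2,numpy as np
s=env.get_state();print(s)
for n in ["scene","top","wrist"]:
    c=env.camera(n);cv2.imwrite(f"pics/{n}0.png",c["image"]);print(n,c["fx"],c["cx"],c["cy"],c["origin"],np.round(c["orientation"],3).tolist())
    for l in ["nest","disc_large_center","disc_small_center","bar_knob","bar_nose","bar_pivot","pin_left","vial_a","beaker"]:
        print(l,[(np.round(d["at"],1).tolist(),round(d["conf"],2)) for d in env.boxes_of(l,n)][:3])
E
```

```text
pics
{'time': 0.0, 'qpos': array([-1.45409142e+00,  1.59053708e-01,  1.59824881e+00,  1.42307585e-05,
        1.38618810e+00, -2.10073806e-01]), 'dq': array([ 0.00074455,  0.00157791, -0.00146315,  0.00130656, -0.00111565,
        0.00101636]), 'effort': array([-1.06944615e-03, -3.96002662e+01, -3.31427121e+01, -3.68132150e-04,
        8.54255370e-03,  8.93592357e-06]), 'tool_pos': array([ 184.49684412, -543.9487479 ,  224.00598687]), 'orientation': array([[ 9.47082154e-01,  3.20991199e-01, -2.07105234e-04],
       [ 3.20991005e-01, -9.47080364e-01,  1.88668056e-03],
       [ 4.09462554e-04, -1.85332040e-03, -9.99998199e-01]]), 'contact_force': array([ 0.23513285, -1.56090433,  0.11837845]), 'wrist_torque': array([ 0.03582579,  0.02947142, -0.04744816]), 'opening': 85.42224208331218}
scene 448.65787613953154 314.25599292253935 244.05481480117447 [ 158.25240837 -856.50049679  548.51420272] [[0.844, -0.295, 0.448], [-0.536, -0.425, 0.729], [-0.025, -0.856, -0.517]]
nest [([586.2, -109.7, 140.9], 0.69), ([527.9, -122.4, 101.5], 0.59), ([639.9, -278.3, 55.1], 0.27)]
disc_large_center [([
[... 609 characters left out ...]
, -112.7, 100.3], 0.77)]
disc_large_center []
disc_small_center [([440.2, -315.2, 27.5], 0.8)]
bar_knob [([656.0, -273.1, 32.4], 0.69), ([570.7, -103.0, 145.5], 0.62), ([522.2, -433.2, 30.0], 0.44)]
bar_nose [([570.0, -99.8, 140.8], 0.65)]
bar_pivot [([525.2, -109.9, 102.9], 0.76)]
pin_left [([524.3, -113.1, 99.5], 0.78)]
vial_a [([616.0, -335.3, 58.1], 0.62), ([568.0, -351.3, 67.4], 0.5)]
beaker []
wrist 424.9258141851935 320.53017069640117 243.5516769254417 [ 266.04084508 -517.34232534  373.73327616] [[0.322, -0.895, -0.309], [-0.947, -0.304, -0.105], [0.0, 0.326, -0.945]]
nest []
disc_large_center []
disc_small_center []
bar_knob []
bar_nose []
bar_pivot []
pin_left []
vial_a []
beaker []
```

View pics/scene0.png

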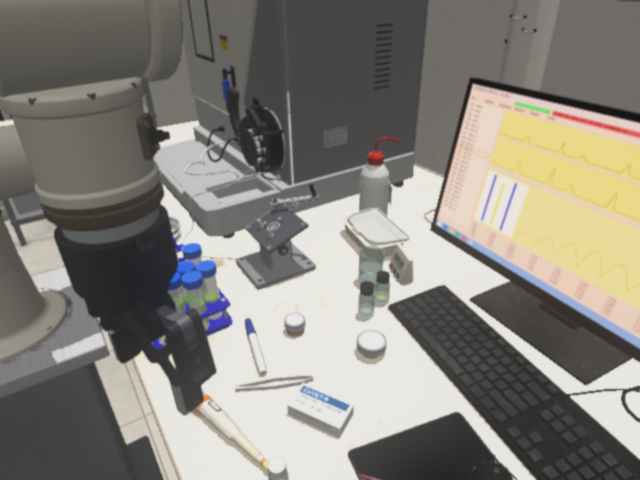

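View pics/top0.png

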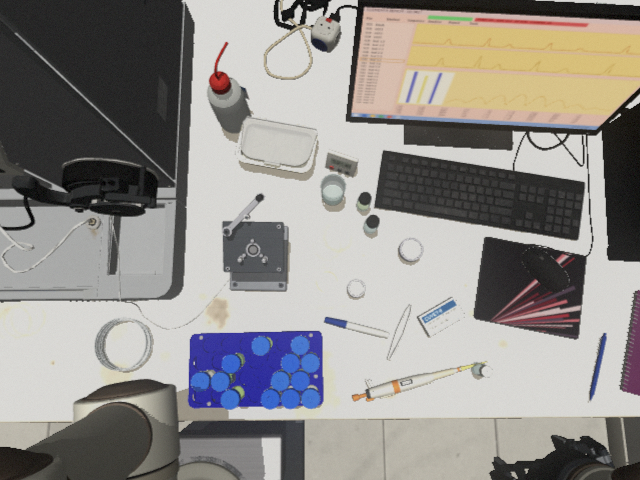

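```bash
python3 - <<'E'
import cv2
a=cv2.imread('pics/scene0.png');b=cv2.imread('pics/top0.png')
import numpy as np
cv2.imwrite('pics/c1.png',cv2.resize(a[150:300,330:530],None,fx=4,fy=4,interpolation=cv2.INTER_CUBIC))
cv2.imwrite('pics/c2.png',cv2.resize(b[90:240,180:380],None,fx=4,fy=4,interpolation=cv2.INTER_CUBIC))
E
```

```text
(no output)
```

View pics/c1.png

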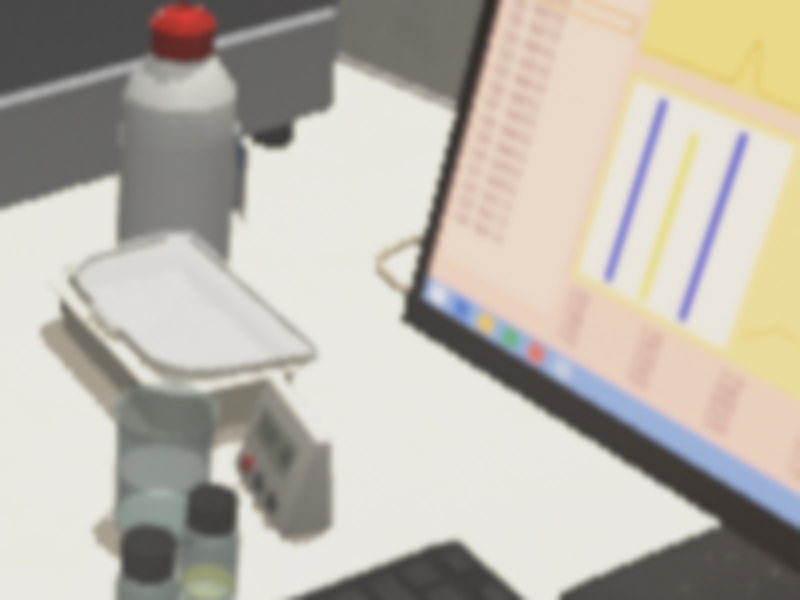

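View pics/c2.png

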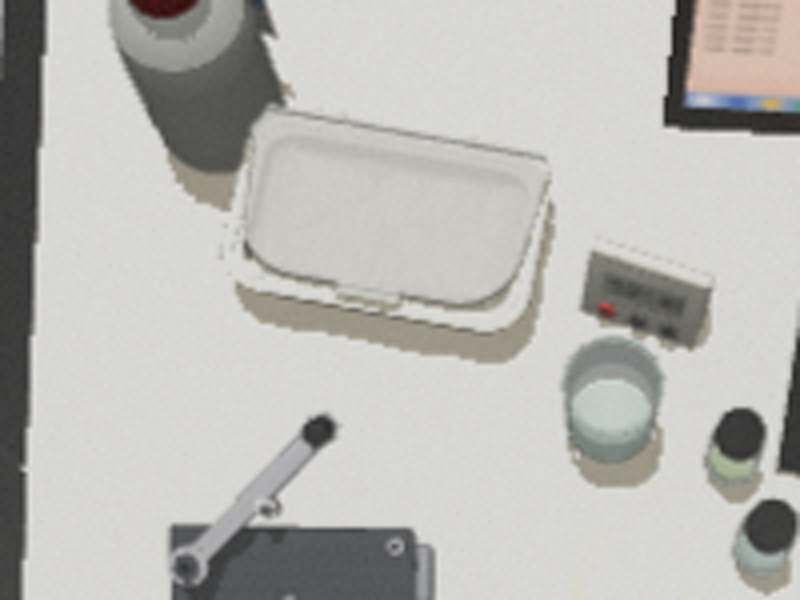

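The larger disc is at top pixel (411,250), the smaller one at (356,289), the nest at (253,253) and the knob at (259,198). I'll zoom in on the nest and discs.

```bash
python3 - <<'E'
import cv2
a=cv2.imread('pics/scene0.png');b=cv2.imread('pics/top0.png')
cv2.imwrite('pics/c3.png',cv2.resize(a[175:285,230:340],None,fx=5,fy=5,interpolation=cv2.INTER_CUBIC))
cv2.imwrite('pics/c4.png',cv2.resize(b[185:300,200:310],None,fx=5,fy=5,interpolation=cv2.INTER_CUBIC))
E
```

```text
(no output)
```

View pics/c3.png

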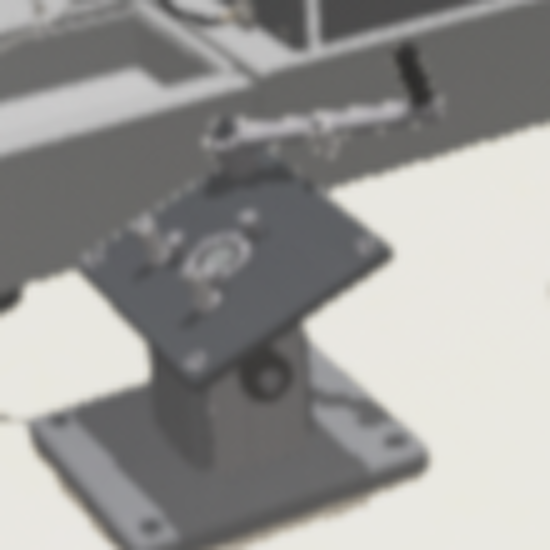

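View pics/c4.png

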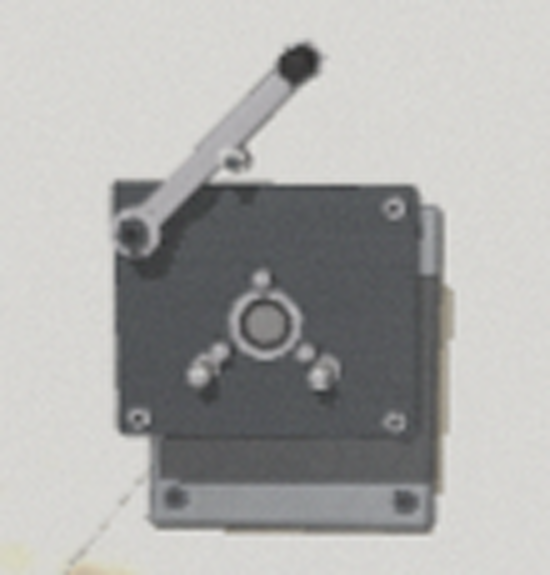

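```bash
cat > h.py <<'E'
import numpy as np,cv2
from scipy.optimize import least_squares
def proj(c,P):
    P=np.atleast_2d(P); q=(P-c["origin"])@np.array(c["orientation"])
    return np.c_[c["fx"]*q[:,0]/q[:,2]+c["cx"],c["fy"]*q[:,1]/q[:,2]+c["cy"]]
def onplane(c,uv,z):
    d=np.array([(uv[0]-c["cx"])/c["fx"],(uv[1]-c["cy"])/c["fy"],1]);d=np.array(c["orientation"])@d
    return c["origin"]+d*(z-c["origin"][2])/d[2]
def nestR(yaw,t=0.35):
    cy,sy=np.cos(yaw),np.sin(yaw)
    Rz=np.array([[cy,-sy,0],[sy,cy,0],[0,0,1]])
    ct,st=np.cos(t),np.sin(t)
    return Rz@np.array([[ct,0,-st],[0,1,0],[st,0,ct]])
def knob(th,z=24): return np.array([38+92*np.sin(th),46-92*np.cos(th),z])
E
python3 - <<'E'
from h import *
from workcell import env
T=env.camera("top");S=env.camera("scene")
import pickle;pickle.dump((T,S),open('cams.pkl','wb'))
M=[(19,0,0),(-9.5,16.5,0),(-9.5,-16.5,0),(54,59,-10),(54,-59,-10),(-46,59,-10),(-46,-59,-10),(38,46,15)]
Tu=[(262,278),(221,352),(305,352),(113,183),(415,187),(120,433),(415,437),(138,234)]
M2=[(54,-59,-10),(-46,-59,-10),(-46,59,-10),(19,0,0)]
Su=[(392,255),(197,385),(80,262),(249,216)]
f=lambda u,o:(np.array(u)+.5)/5-.5+np.array(o)
Tu=f(Tu,(200,185));Su=f(Su,(230,175));kt=f([(300,62)],(200,185));ks=f([(405,47)],(230,175))
def res(p,which=3,full=False):
    R=nestR(p[2]);o=np.array([p[0],p[1],108])
    w=lambda m:o+np.array(m)@R.T
    r=[]
    if which&1: r+=[proj(T,w(M))-Tu, proj(T,w(knob(p[3],39)))-kt]
    if which&2: r+=[proj(S,w(M2))-Su, proj(S,w(knob(p[3],39)))-ks]
    return np.vstack(r) if full else np.vstack(r).ravel()
for k in (1,2,3):
    s=least_squares(res,[525,-112,0,.8],args=(k,),loss='soft_l1');print(k,np.round(s.x,3))
    print(np.round(res(s.x,k,True),1).tolist())
x,y,_,_=s.x
# discs
for n,uv in (("L",(411,250)),("S",(356,289))):
    print(n,onplane(T,uv,28))
for cam,c in (("top",T),("scene",S)):
  for l in ("disc_large_center","disc_small_center"):
    for d in env.silhouettes(l,cam)[:3]:
        m=d["pixels"].astype(np.uint8);n=m.sum()
        mm=cv2.moments(m,True);ct=(mm["m10"]/mm["m00"],mm["m01"]/mm["m00"])
        print(cam,l,d["conf"],n,np.round(ct,1),np.round(onplane(c,ct,22),1))
print(env.tcp_to_tips, env.get_state()["time"])
E
```

```text
1 [ 5.11583e+02 -1.13753e+02 -2.90000e-02  7.91000e-01]
[[0.2, -0.1], [-0.1, -0.4], [0.3, -0.1], [-0.1, -0.5], [1.1, -0.2], [-0.5, 0.3], [0.9, 0.6], [-0.9, -0.3], [-0.8, 0.7]]
2 [ 5.13602e+02 -1.15133e+02 -4.10000e-02  8.19000e-01]
[[0.9, -1.7], [-1.2, 0.1], [-1.0, 0.1], [0.3, 0.3], [0.5, 0.1]]
3 [ 5.12107e+02 -1.14125e+02 -3.00000e-02  7.99000e-01]
[[0.4, -0.3], [0.1, -0.6], [0.5, -0.3], [0.1, -0.8], [1.3, -0.5], [-0.3, -0.0], [1.1, 0.3], [-0.7, -0.6], [-0.8, 0.2], [0.1, -1.8], [-1.8, 0.1], [-2.0, 0.3], [-0.6, 0.3], [-0.7, 0.5]]
L [ 519.95842106 -432.95768718   28.        ]
S [ 440.20212676 -316.26060872   28.        ]
top disc_large_center 0.59 460 [410.7 249.5] [ 522.  -433.6   22. ]
top disc_small_center 0.54 284 [356.1 288.1] [ 442.4 -317.    22. ]
scene disc_large_center 0.76 716 [371.5 343.7] [ 521.8 -436.8   22. ]
scene disc_small_center 0.69 360 [294.9 322.6] [ 443.1 -320.5   22. ]
scene disc_small_center 0.19 538 [366.4 300.3] [ 585.8 -341.6   22. ]
19.0 1.8
```

```bash
cat >> h.py <<'E'
def delta(cmd,ang,tgt,ang2=None):
    # cmd xyz mm, ang = world heading (deg) of tool x; tool z down
    a=np.radians(ang);x=np.array([np.cos(a),np.sin(a)]);y=np.array([np.sin(a),-np.cos(a)])
    d=np.array(tgt,float)-np.array(cmd,float)
    print("dx %.4f dy %.4f dz %.4f roll %.2f dist %.0f"%(d[:2]@x/1e3,d[:2]@y/1e3,-d[2]/1e3,0 if ang2 is None else ang-ang2,np.linalg.norm(d)))
def st(env):
    s=env.get_state();R=s["orientation"]
    print("t %.2f"%s["time"],np.round(s["tool_pos"],1),"xang %.2f"%np.degrees(np.arctan2(R[1,0],R[0,0])),"F",np.round(s["contact_force"],1),"op %.1f"%s["opening"]);return s
E
python3 - <<'E'
from h import *
delta((184.56,-544.56,225),18.72,(521.5,-434.5,150),-1.72)
E
```

```text
dx 0.3544 dy 0.0039 dz 0.0750 roll 20.44 dist 362
```

arm_command:
  deltas:
    - {"dx": 0.03,"dy": 0,"dz": 0,"roll": 3}
    - {"dx": 0.07,"dy": 0,"dz": 0.01,"roll": 7}
    - {"dx": 0.11,"dy": 0,"dz": 0.02,"roll": 11}
    - {"dx": 0.15,"dy": 0.001,"dz": 0.03,"roll": 15}
    - {"dx": 0.19,"dy": 0.002,"dz": 0.04,"roll": 19}
    - {"dx": 0.23,"dy": 0.003,"dz": 0.05,"roll": 20.44}
    - {"dx": 0.27,"dy": 0.003,"dz": 0.06,"roll": 20.44}
    - {"dx": 0.31,"dy": 0.004,"dz": 0.07,"roll": 20.44}
    - {"dx": 0.34,"dy": 0.004,"dz": 0.075,"roll": 20.44}
    - {"dx": 0.3544,"dy": 0.0039,"dz": 0.075,"roll": 20.44}
    - {"dx": 0.3544,"dy": 0.0039,"dz": 0.075,"roll": 20.44}
    - {"dx": 0.3544,"dy": 0.0039,"dz": 0.075,"roll": 20.44}
  gripper: 1

```text
time: 3.0
tool_pos: [520.7, -435.3, 150.5]
orientation: [[1.0, -0.03, -0.0], [-0.03, -1.0, -0.001], [-0.0, 0.001, -1.0]]
contact_force: [-0.3, 0.3, 0.3]
opening: 85.2
```

```bash
python3 - <<'E'
from h import *
from workcell import env
st(env)
c=env.camera("wrist");cv2.imwrite("pics/w1.png",c["image"])
print(c["origin"])
for l in ("disc_large_center","disc_small_center"):
    for d in env.silhouettes(l,"wrist")[:3]:
        m=d["pixels"].astype(np.uint8);mm=cv2.moments(m,True);ct=(mm["m10"]/mm["m00"],mm["m01"]/mm["m00"])
        print(l,d["conf"],m.sum(),np.round(ct,1),np.round(onplane(c,ct,25),1))
E
```

```text
t 3.00 [ 520.7 -435.3  150.5] xang -1.74 F [-0.3  0.3  0.3] op 85.2
[ 606.65465613 -437.5713865   299.21430475]
disc_large_center 0.74 4482 [315.7 221.8] [ 527.6 -432.2   25. ]
disc_small_center 0.74 1596 [159.3 323.9] [ 453.6 -315.6   25. ]
```

View pics/w1.png

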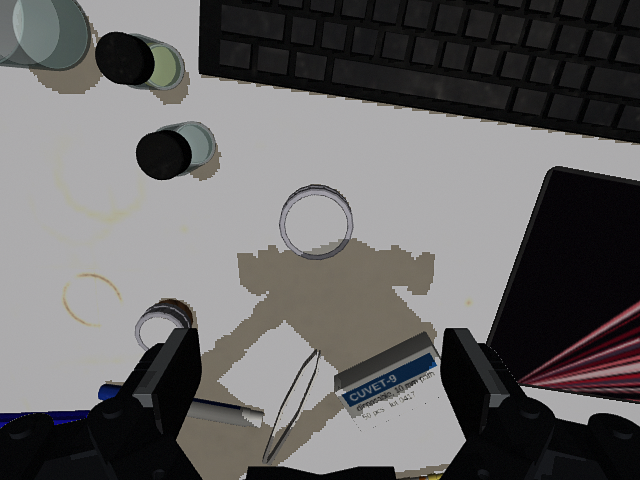

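```bash
cat >> h.py <<'E'
from scipy.optimize import minimize
def cylfit(c,m,p0,z0,z1,r=25.):
    t=np.linspace(0,2*np.pi,60);C=np.c_[r*np.cos(t),r*np.sin(t)]
    S=8
    ys,xs=np.nonzero(m);x0,x1,y0,y1=xs.min()-8,xs.max()+9,ys.min()-8,ys.max()+9
    big=cv2.resize(m[y0:y1,x0:x1].astype(np.float32),None,fx=S,fy=S,interpolation=cv2.INTER_LINEAR)>.5
    def cost(p):
        P=np.vstack([np.c_[C+p,np.full(60,z)] for z in (z0,z1)])
        uv=(proj(c,P)-[x0,y0]+.5)*S
        h=cv2.convexHull(uv.astype(np.float32))
        im=np.zeros(big.shape,np.uint8);cv2.fillConvexPoly(im,np.round(h*16).astype(np.int32),1,shift=4)
        return (im.astype(bool)^big).sum()/big.sum()
    s=minimize(cost,p0,method='Nelder-Mead',options=dict(initial_simplex=np.array(p0)+[[0,0],[5,0],[0,5]],xatol=.1,fatol=1e-4))
    return s.x,s.fun
E
python3 - <<'E'
from h import *
from workcell import env
for n in ("wrist","top","scene"):
    c=env.camera(n)
    d=env.silhouettes("disc_large_center",n)
    for e in d[:2]:
        print(n,e["conf"],cylfit(c,e["pixels"],(521.,-434.),12,28))
E
```

```text
wrist 0.72 (array([ 525.92712192, -432.23700443]), np.float64(0.032572840275221566))
top 0.59 (array([ 521., -434.]), np.float64(1.0))
top 0.59 (array([ 521., -434.]), np.float64(1.0))
scene 0.84 (array([ 523.76178509, -434.57287395]), np.float64(0.07962534690101758))
scene 0.31 (array([ 521., -434.]), np.float64(1.0))
```

arm_command:
  deltas:
    - {"dx": 0.002,"dy": 0,"dz": 0.02,"roll": 0}
    - {"dx": 0.002,"dy": 0,"dz": 0.05,"roll": 0}
    - {"dx": 0.002,"dy": 0,"dz": 0.08,"roll": 0}
    - {"dx": 0.002,"dy": 0,"dz": 0.1,"roll": 0}
    - {"dx": 0.002,"dy": 0,"dz": 0.113,"roll": 0}
    - {"dx": 0.002,"dy": 0,"dz": 0.121,"roll": 0}
    - {"dx": 0.002,"dy": 0,"dz": 0.121,"roll": 0}
    - {"dx": 0.002,"dy": 0,"dz": 0.121,"roll": 0}
  gripper: 1

```text
time: 4.25
tool_pos: [524.0, -435.2, 30.2]
orientation: [[1.0, -0.03, 0.001], [-0.03, -1.0, -0.001], [0.001, 0.001, -1.0]]
contact_force: [0.3, 0.5, -0.3]
opening: 85.2
```

```bash
python3 - <<'E'
from h import *
from workcell import env
st(env)
c=env.camera("wrist");cv2.imwrite("pics/w2.png",c["image"])
E
```

```text
t 4.25 [ 524.  -435.2   30.2] xang -1.71 F [ 0.3  0.5 -0.3] op 85.2
```

View pics/w2.png

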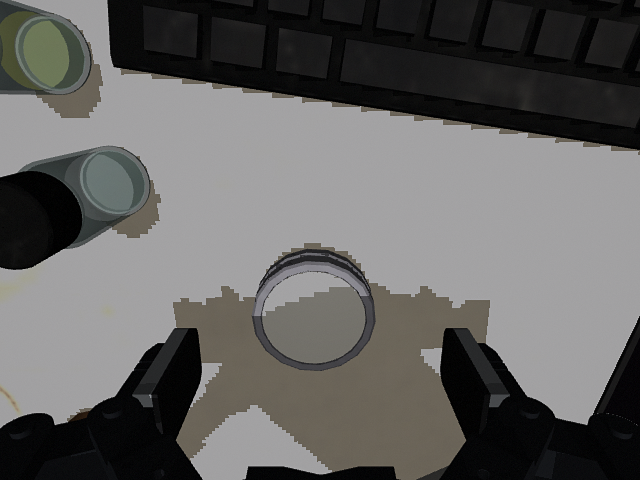

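```bash
python3 - <<'E'
from h import *
from workcell import env
c=env.camera("wrist")
print(onplane(c,(314,316),28),proj(c,[[523.5,-434.5,29],[534,-434.5,29]]))
for y in (-434-42,-434+42): print(proj(c,[[523.5+a,y,z] for z in (10,29) for a in (-11,11)]).round())
for e in env.silhouettes("disc_large_center","wrist")[:2]: print(e["conf"],cylfit(c,e["pixels"],(521.,-434.),12,28))
E
```

```text
[ 527.40460763 -432.79970933   28.        ] [[318.54031124 325.76824904]
 [317.72053115 302.17378918]]
[[411. 323.]
 [413. 279.]
 [421. 347.]
 [424. 298.]]
[[225. 328.]
 [220. 284.]
 [216. 352.]
 [210. 304.]]
0.92 (array([ 525.59802389, -432.25233936]), np.float64(0.055157061587929754))
```

arm_command:
  deltas:
    - {"dx": 0.0015,"dy": -0.001,"dz": 0,"roll": 0}
    - {"dx": 0.0015,"dy": -0.001,"dz": 0,"roll": 0}
    - {"dx": 0.0015,"dy": -0.001,"dz": 0,"roll": 0}
    - {"dx": 0.0015,"dy": -0.001,"dz": 0,"roll": 0}
    - {"dx": 0.0015,"dy": -0.001,"dz": 0,"roll": 0}
    - {"dx": 0.0015,"dy": -0.001,"dz": 0,"roll": 0}
    - {"dx": 0.0015,"dy": -0.001,"dz": 0,"roll": 0}
    - {"dx": 0.0015,"dy": -0.001,"dz": 0,"roll": 0}
  gripper: 0.4
  grip_force: 20

```text
time: 5.2
tool_pos: [525.0, -433.6, 29.0]
orientation: [[1.0, -0.03, -0.0], [-0.03, -1.0, 0.0], [-0.0, -0.0, -1.0]]
contact_force: [0.1, 0.1, 0.0]
opening: 34.5
```

```bash
python3 - <<'E'
from h import *
from workcell import env
st(env)
c=env.camera("wrist");cv2.imwrite("pics/w3.png",c["image"])
E
```

```text
t 5.20 [ 525.  -433.6   29. ] xang -1.72 F [0.1 0.1 0. ] op 34.5
```

View pics/w3.png

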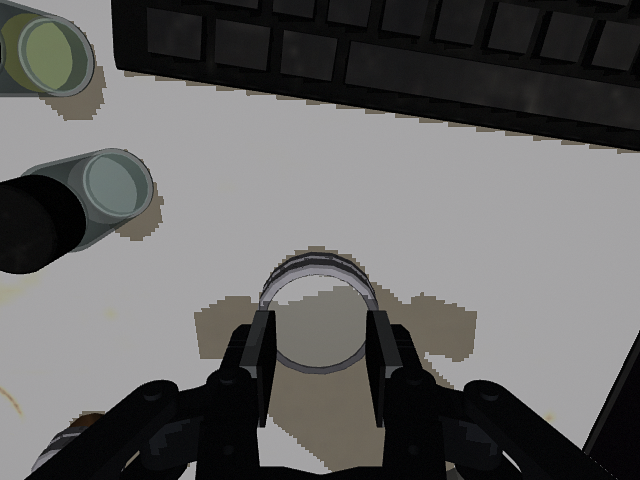

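```bash
python3 - <<'E'
from h import *
from workcell import env
st(env)
b=cv2.imread('pics/w3.png')
cv2.imwrite('pics/c5.png',cv2.resize(b[230:400,215:425],None,fx=3.8,fy=3.5,interpolation=cv2.INTER_CUBIC))
c=env.camera("wrist")
for z in (10,20,29,36,40,48): print(z,proj(c,[[525+a,-433.6+s*17.2,z] for s in (1,-1) for a in (11,-11)]).round().tolist())
c=env.camera("scene");cv2.imwrite('pics/s3.png',cv2.resize(c["image"][270:390,290:450],None,fx=5,fy=5,interpolation=cv2.INTER_CUBIC))
E
```

```text
t 5.25 [ 525.  -433.6   29. ] xang -1.72 F [ 0.1  0.4 -0.1] op 34.1
10 [[280.0, 282.0], [283.0, 327.0], [360.0, 280.0], [360.0, 325.0]]
20 [[278.0, 292.0], [281.0, 339.0], [362.0, 290.0], [362.0, 337.0]]
29 [[276.0, 302.0], [279.0, 351.0], [364.0, 300.0], [364.0, 349.0]]
36 [[274.0, 311.0], [278.0, 361.0], [366.0, 308.0], [366.0, 359.0]]
40 [[273.0, 316.0], [277.0, 367.0], [367.0, 314.0], [367.0, 365.0]]
48 [[270.0, 327.0], [274.0, 381.0], [370.0, 325.0], [369.0, 378.0]]
```

View pics/c5.png

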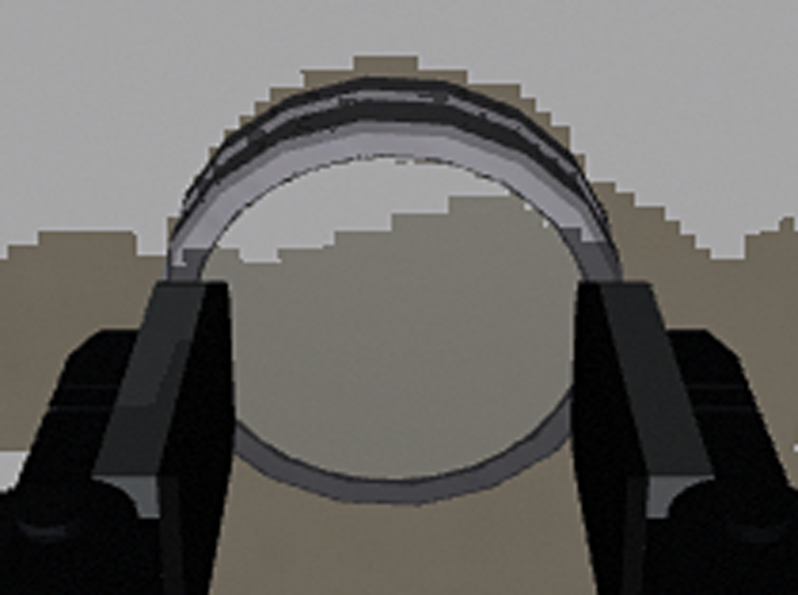

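View pics/s3.png

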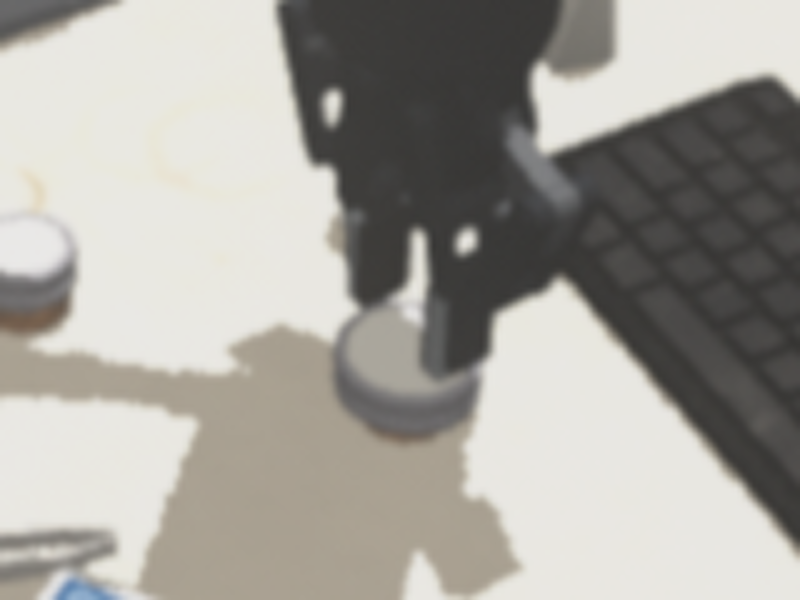

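```bash
python3 - <<'E'
from h import *
from workcell import env
S=env.camera("scene")
for z in (10,20,29,37,45):
    print(z,((proj(S,[[525+a,-433.6-17.2-b,z] for a,b in ((-11,0),(-11,8),(11,8))]+[[525-11,-433.6+17.2,z],[525+11,-433.6+17.2,z]])-[290,270]+.5)*5).round().tolist())
W=env.camera("wrist")
# disc scale check via free-radius fit
e=env.silhouettes("disc_large_center","scene")[0]
for r in (23,25,27): print(r,cylfit(S,e["pixels"],(523.,-434.),12,28,r))
E
```

```text
10 [[417.0, 433.0], [432.0, 448.0], [485.0, 420.0], [352.0, 371.0], [404.0, 346.0]]
20 [[418.0, 410.0], [434.0, 425.0], [486.0, 398.0], [353.0, 349.0], [405.0, 324.0]]
29 [[419.0, 390.0], [435.0, 405.0], [488.0, 377.0], [354.0, 329.0], [406.0, 304.0]]
37 [[420.0, 371.0], [436.0, 386.0], [489.0, 359.0], [355.0, 311.0], [407.0, 286.0]]
45 [[421.0, 353.0], [437.0, 368.0], [491.0, 341.0], [355.0, 292.0], [408.0, 267.0]]
23 (array([ 521.30763656, -434.12153702]), np.float64(0.31011155945881796))
25 (array([ 522.94769096, -433.25249577]), np.float64(0.3857999050557797))
27 (array([ 524.28740154, -431.38145936]), np.float64(0.5630488962734393))
```

The opening reads 34 mm, and both cameras show the fingertips above the disc at z≈39 with the TCP at 29. The pads closed over the disc's top without touching it. I'll reopen and measure where the tips actually are.

arm_command:
  deltas:
    - {"dx": 0,"dy": 0,"dz": 0,"roll": 0}
    - {"dx": 0,"dy": 0,"dz": 0,"roll": 0}
    - {"dx": 0,"dy": 0,"dz": 0,"roll": 0}
    - {"dx": 0,"dy": 0,"dz": 0,"roll": 0}
    - {"dx": 0,"dy": 0,"dz": 0,"roll": 0}
  gripper: 0.75

```text
time: 6.0
tool_pos: [525.0, -433.6, 29.0]
orientation: [[1.0, -0.03, -0.0], [-0.03, -1.0, 0.0], [-0.0, -0.0, -1.0]]
contact_force: [-0.2, 0.7, -0.5]
opening: 64.4
```

```bash
python3 - <<'E'
from h import *
from workcell import env
s=st(env);h=s["opening"]/2;p=s["tool_pos"]
S=env.camera("scene");cv2.imwrite('pics/s4.png',cv2.resize(S["image"][270:390,290:450],None,fx=5,fy=5,interpolation=cv2.INTER_CUBIC))
W=env.camera("wrist");cv2.imwrite('pics/w4.png',cv2.resize(W["image"][230:410,190:450],None,fx=3,fy=3,interpolation=cv2.INTER_CUBIC))
for z in (10,20,29,37,45):
    print(z,((proj(S,[[p[0]+a,p[1]-h-b,z] for a,b in ((-11,0),(-11,8),(11,8))])-[290,270]+.5)*5).round().tolist(),((proj(W,[[p[0]+11,p[1]+k*h,z] for k in(1,-1)])-[190,230]+.5)*3).round().tolist())
E
```

```text
t 6.00 [ 525.  -433.6   29. ] xang -1.71 F [-0.2  0.7 -0.5] op 64.4
10 [[446.0, 461.0], [462.0, 476.0], [515.0, 448.0]] [[167.0, 161.0], [616.0, 149.0]]
20 [[447.0, 438.0], [464.0, 454.0], [517.0, 426.0]] [[155.0, 191.0], [628.0, 179.0]]
29 [[449.0, 418.0], [465.0, 433.0], [519.0, 405.0]] [[143.0, 222.0], [641.0, 209.0]]
37 [[450.0, 399.0], [467.0, 415.0], [520.0, 387.0]] [[131.0, 251.0], [652.0, 238.0]]
45 [[451.0, 381.0], [468.0, 396.0], [522.0, 368.0]] [[118.0, 284.0], [666.0, 270.0]]
```

View pics/s4.png

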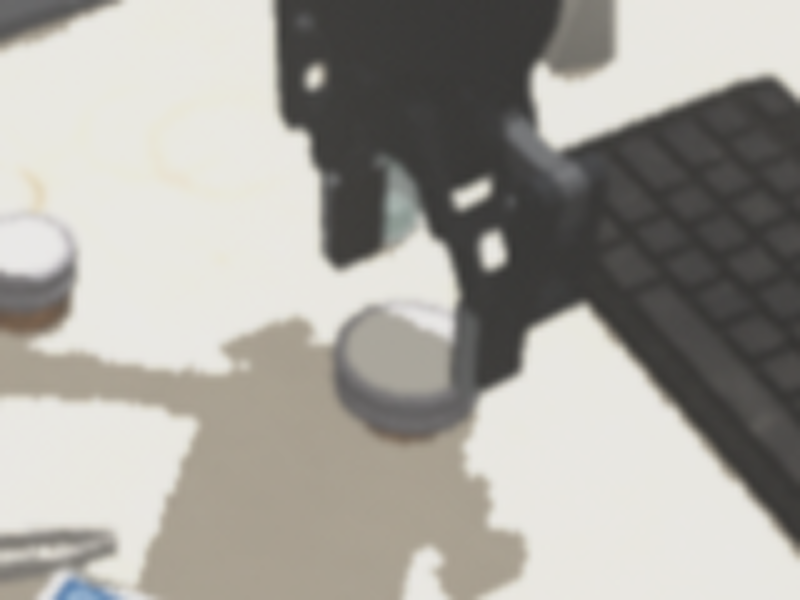

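View pics/w4.png

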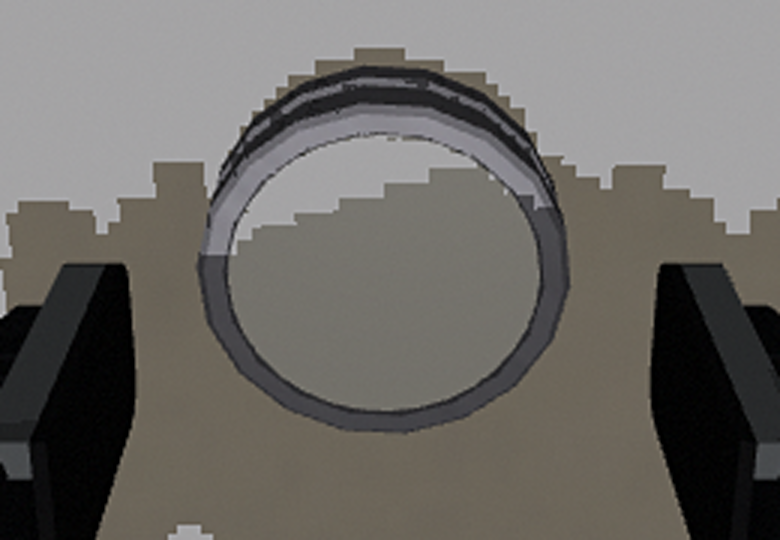

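arm_command:
  deltas:
    - {"dx": 0,"dy": 0,"dz": 0.006,"roll": 0}
    - {"dx": 0,"dy": 0,"dz": 0.013,"roll": 0}
    - {"dx": 0,"dy": 0,"dz": 0.02,"roll": 0}
    - {"dx": 0,"dy": 0,"dz": 0.026,"roll": 0}
    - {"dx": 0,"dy": 0,"dz": 0.029,"roll": 0}
    - {"dx": 0,"dy": 0,"dz": 0.029,"roll": 0}
    - {"dx": 0,"dy": 0,"dz": 0.029,"roll": 0}

```text
time: 6.8
tool_pos: [525.1, -433.7, 0.1]
orientation: [[1.0, -0.03, 0.0], [-0.03, -1.0, -0.0], [0.0, 0.0, -1.0]]
contact_force: [0.4, -0.4, 0.4]
opening: 64.0
```

```bash
python3 - <<'E'
from h import *
from workcell import env
s=st(env)
S=env.camera("scene");W=env.camera("wrist")
a=cv2.resize(S["image"][270:390,290:450],(400,300),interpolation=cv2.INTER_CUBIC)
b=cv2.resize(W["image"][200:440,160:480],(400,300),interpolation=cv2.INTER_CUBIC)
cv2.imwrite('pics/sw5.png',np.hstack([a,b]))
E
```

```text
t 6.80 [ 5.251e+02 -4.337e+02  1.000e-01] xang -1.71 F [ 0.4 -0.4  0.4] op 64.0
```

View pics/sw5.png

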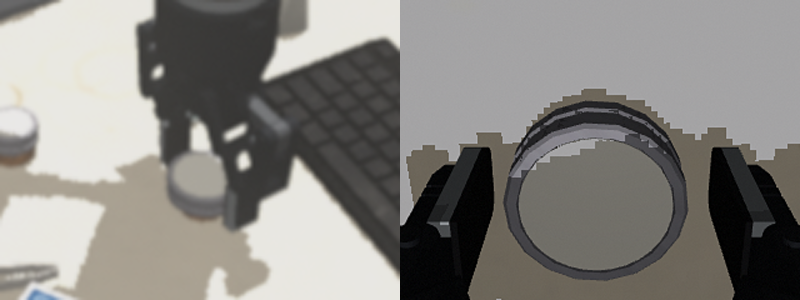

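Now the fingers straddle the disc: they are on either side of it in the wrist view and down level with the rim in the scene view. Closing.

arm_command:
  deltas:
    - {"dx": 0,"dy": 0,"dz": 0}
    - {"dx": 0,"dy": 0,"dz": 0}
    - {"dx": 0,"dy": 0,"dz": 0}
    - {"dx": 0,"dy": 0,"dz": 0}
    - {"dx": 0,"dy": 0,"dz": 0}
    - {"dx": 0,"dy": 0,"dz": 0}
  gripper: 0.4
  grip_force: 20

```text
$.deltas[0]: bad value
```

```bash
python3 - <<'E'
from h import *
from workcell import env
s=st(env)
S=env.camera("scene");W=env.camera("wrist")
a=cv2.resize(S["image"][270:390,290:450],(400,300),interpolation=cv2.INTER_CUBIC)
b=cv2.resize(W["image"][200:440,160:480],(400,300),interpolation=cv2.INTER_CUBIC)
cv2.imwrite('pics/sw6.png',np.hstack([a,b]))
E
```

```text
t 6.90 [ 5.252e+02 -4.339e+02  5.000e-01] xang -1.71 F [-0.3  0.2 -1.2] op 64.4
```

View pics/sw6.png

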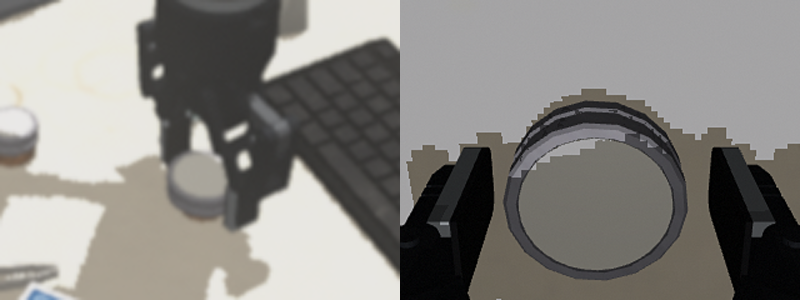

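arm_command:
  deltas:
    - {"dx": 0,"dy": 0,"dz": 0,"roll": 0}
    - {"dx": 0,"dy": 0,"dz": 0,"roll": 0}
    - {"dx": 0,"dy": 0,"dz": 0,"roll": 0}
    - {"dx": 0,"dy": 0,"dz": 0,"roll": 0}
    - {"dx": 0,"dy": 0,"dz": 0,"roll": 0}
    - {"dx": 0,"dy": 0,"dz": 0,"roll": 0}
  gripper: 0.4
  grip_force: 20

```text
time: 7.6
tool_pos: [525.1, -433.7, 0.3]
orientation: [[1.0, -0.03, 0.0], [-0.03, -1.0, -0.0], [0.0, 0.0, -1.0]]
contact_force: [-0.4, 0.8, 2.3]
opening: 48.9
```

```bash
python3 - <<'E'
from h import *
from workcell import env
s=st(env)
S=env.camera("scene");W=env.camera("wrist")
a=cv2.resize(S["image"][270:390,290:450],(400,300),interpolation=cv2.INTER_CUBIC)
b=cv2.resize(W["image"][200:440,160:480],(400,300),interpolation=cv2.INTER_CUBIC)
cv2.imwrite('pics/sw7.png',np.hstack([a,b]))
E
```

```text
t 7.60 [ 5.251e+02 -4.337e+02  3.000e-01] xang -1.71 F [-0.4  0.8  2.3] op 48.9
```

View pics/sw7.png

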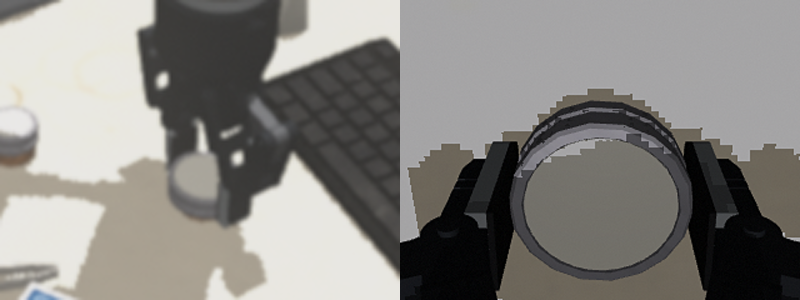

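arm_command:
  deltas:
    - {"dx": 0,"dy": 0,"dz": -0.004,"roll": 0}
    - {"dx": 0,"dy": 0,"dz": -0.012,"roll": 0}
    - {"dx": 0,"dy": 0,"dz": -0.025,"roll": 0}
    - {"dx": 0,"dy": 0,"dz": -0.045,"roll": 0}
    - {"dx": 0,"dy": 0,"dz": -0.07,"roll": 0}
    - {"dx": 0,"dy": 0,"dz": -0.1,"roll": 0}
    - {"dx": 0,"dy": -0.008,"dz": -0.13,"roll": 0}
    - {"dx": -0.001,"dy": -0.025,"dz": -0.148,"roll": 0}
    - {"dx": -0.002,"dy": -0.05,"dz": -0.154,"roll": 0}
    - {"dx": -0.004,"dy": -0.08,"dz": -0.155,"roll": 0}

```text
time: 8.7
tool_pos: [524.1, -354.2, 158.1]
orientation: [[1.0, -0.031, 0.003], [-0.031, -1.0, -0.003], [0.004, 0.003, -1.0]]
contact_force: [-0.2, 0.1, -1.1]
opening: 49.4
```

```bash
python3 - <<'E'
from h import *
from workcell import env
s=st(env)
W=env.camera("wrist");cv2.imwrite('pics/w8.png',W["image"])
E
```

```text
t 8.70 [ 524.1 -354.2  158.1] xang -1.78 F [-0.2  0.1 -1.1] op 49.4
```

View pics/w8.png

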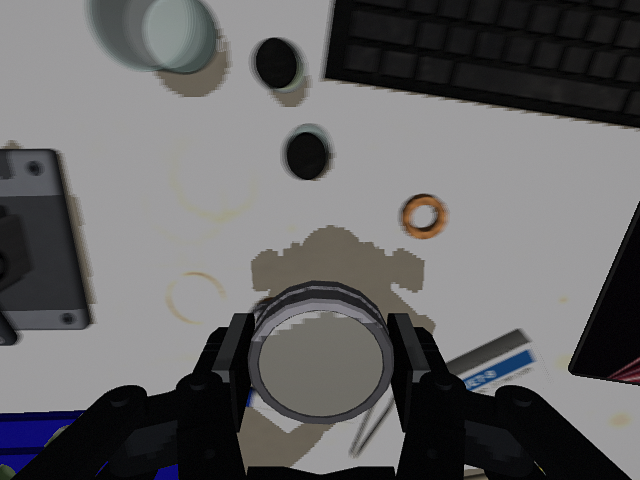

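arm_command:
  deltas:
    - {"dx": -0.002,"dy": -0.035,"dz": 0,"roll": 0}
    - {"dx": -0.004,"dy": -0.07,"dz": 0,"roll": 0}
    - {"dx": -0.007,"dy": -0.105,"dz": 0,"roll": 0}
    - {"dx": -0.01,"dy": -0.14,"dz": 0,"roll": 0}
    - {"dx": -0.013,"dy": -0.175,"dz": 0,"roll": 0}
    - {"dx": -0.015,"dy": -0.205,"dz": 0,"roll": 0}
    - {"dx": -0.0166,"dy": -0.226,"dz": 0,"roll": 0}
    - {"dx": -0.0166,"dy": -0.236,"dz": 0,"roll": 0}
    - {"dx": -0.0166,"dy": -0.2389,"dz": 0,"roll": 0}
    - {"dx": -0.0166,"dy": -0.2389,"dz": 0,"roll": 0}
    - {"dx": -0.0166,"dy": -0.2389,"dz": 0,"roll": 0}

```text
time: 9.85
tool_pos: [514.1, -115.3, 155.2]
orientation: [[1.0, -0.031, 0.0], [-0.031, -1.0, -0.001], [0.0, 0.001, -1.0]]
contact_force: [-0.1, 0.1, -0.8]
opening: 49.2
```

```bash
python3 - <<'E'
from h import *
from workcell import env
s=st(env)
W=env.camera("wrist");cv2.imwrite('pics/w9.png',W["image"])
S=env.camera("scene");cv2.imwrite('pics/s9.png',cv2.resize(S["image"][120:300,200:380],None,fx=3,fy=3,interpolation=cv2.INTER_CUBIC))
import pickle;pickle.dump(W,open('w9.pkl','wb'))
E
```

```text
t 9.85 [ 514.1 -115.3  155.2] xang -1.77 F [-0.1  0.1 -0.8] op 49.2
```

View pics/w9.png

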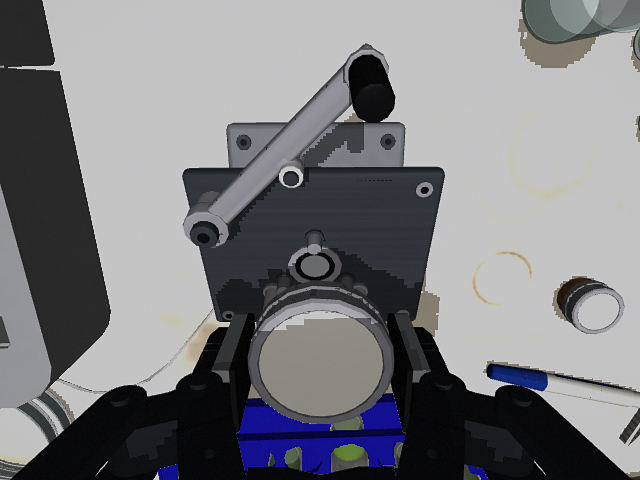

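View pics/s9.png

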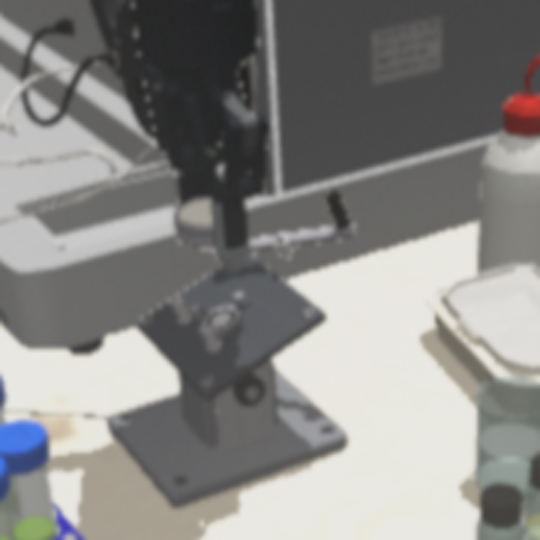

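```bash
python3 - <<'E'
from h import *
import pickle
W=pickle.load(open('w9.pkl','rb'))
M=[(54,59,-10),(54,-59,-10),(-46,59,-10),(-46,-59,-10),(19,0,0),(38,46,15)]
U=np.array([(184,168),(443,168),(217,322),(415,320),(316,236),(205,234)],float)
def nose(th):
    c,s=np.cos(th),np.sin(th);return np.array([38-8*c+46*s,46-8*s-46*c,14])
def res(p,full=False):
    R=nestR(p[2]);o=np.array([p[0],p[1],p[4]])
    P=np.vstack([M,knob(p[3],39),nose(p[3])])
    r=proj(W,o+P@R.T)-np.vstack([U,(375,105),(291,177)])
    return r if full else r.ravel()
s=least_squares(lambda q:res([*q,108]),[512,-114,0,.8],loss='soft_l1');print(np.round(s.x,3));print(res([*s.x,108],1).round(1).tolist())
s=least_squares(res,[512,-114,0,.8,108],loss='soft_l1');print(np.round(s.x,3));print(res(s.x,1).round(1).tolist())
g=cv2.cvtColor(W["image"],cv2.COLOR_BGR2GRAY)
print("disc face",onplane(W,(321,361),183))
t=np.linspace(0,2*np.pi,60)
im=W["image"].copy()
for z in (183,167):
  uv=proj(W,np.c_[515.5+25*np.cos(t),-114.7+25*np.sin(t),np.full(60,z)]);cv2.polylines(im,[np.round(uv).astype(int)],True,(0,0,255))
cv2.imwrite('pics/w9b.png',cv2.resize(im[240:440,200:440],None,fx=3,fy=3))
E
```

```text
[ 5.15884e+02 -1.12200e+02 -1.90000e-02  7.73000e-01]
[[-6.0, 3.2], [3.9, 0.2], [-1.3, -0.4], [1.7, -0.4], [-2.3, 9.8], [-2.7, 0.6], [3.0, -2.8], [0.3, -0.1]]
[ 5.14992e+02 -1.12127e+02 -1.90000e-02  7.76000e-01  1.03529e+02]
[[-2.8, 3.6], [0.8, 0.6], [0.5, -2.8], [-0.1, -2.8], [-2.2, 8.5], [0.1, -0.6], [0.1, -0.3], [0.7, -0.0]]
disc face [ 517.02447515 -115.36184752  183.        ]
```

View pics/w9b.png

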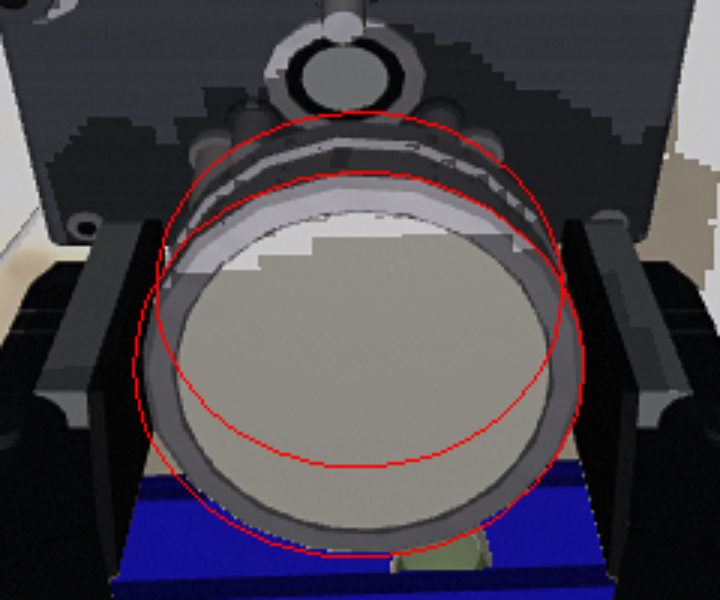

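arm_command:
  deltas:
    - {"dx": 0.001,"dy": -0.0015,"dz": 0.01,"roll": 0}
    - {"dx": 0.001,"dy": -0.0015,"dz": 0.022,"roll": 0}
    - {"dx": 0.001,"dy": -0.0015,"dz": 0.034,"roll": 0}
    - {"dx": 0.001,"dy": -0.0015,"dz": 0.042,"roll": 0}
    - {"dx": 0.001,"dy": -0.0015,"dz": 0.047,"roll": 0}
    - {"dx": 0.001,"dy": -0.0015,"dz": 0.047,"roll": 0}
    - {"dx": 0.001,"dy": -0.0015,"dz": 0.047,"roll": 0}

```text
time: 10.65
tool_pos: [515.2, -112.8, 108.1]
orientation: [[1.0, -0.03, 0.0], [-0.03, -1.0, -0.0], [0.0, 0.0, -1.0]]
contact_force: [-0.1, 0.3, -0.6]
opening: 49.2
```

```bash
python3 - <<'E'
from h import *
from workcell import env
s=st(env)
W=env.camera("wrist")
S=env.camera("scene")
a=cv2.resize(S["image"][170:260,230:350],(400,300),interpolation=cv2.INTER_CUBIC)
b=cv2.resize(W["image"][120:480,80:560],(400,300),interpolation=cv2.INTER_AREA)
cv2.imwrite('pics/sw10.png',np.hstack([a,b]))
E
```

```text
t 10.65 [ 515.2 -112.8  108.1] xang -1.71 F [-0.1  0.3 -0.6] op 49.2
```

View pics/sw10.png

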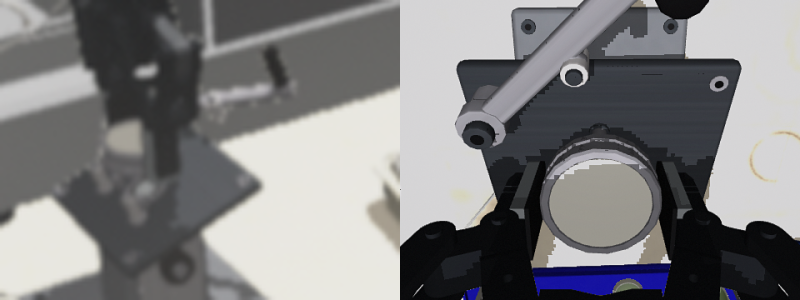

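arm_command:
  deltas:
    - {"dx": 0,"dy": 0,"dz": 0.002,"roll": 0}
    - {"dx": 0,"dy": 0,"dz": 0.003,"roll": 0}
    - {"dx": 0,"dy": 0,"dz": 0.004,"roll": 0}
    - {"dx": 0,"dy": 0,"dz": 0.005,"roll": 0}
    - {"dx": 0,"dy": 0,"dz": 0.0055,"roll": 0}
    - {"dx": 0,"dy": 0,"dz": 0.006,"roll": 0}

```text
time: 11.35
tool_pos: [515.3, -112.9, 102.5]
orientation: [[1.0, -0.03, 0.001], [-0.03, -1.0, -0.0], [0.001, 0.0, -1.0]]
contact_force: [0.3, 0.1, 2.5]
opening: 48.8
```

Contact is building (Fz rose from −0.6 to 2.5). I'll go on slowly.

arm_command:
  deltas:
    - {"dx": 0,"dy": 0,"dz": 0.0005,"roll": 0}
    - {"dx": 0,"dy": 0,"dz": 0.001,"roll": 0}
    - {"dx": 0,"dy": 0,"dz": 0.0015,"roll": 0}
    - {"dx": 0,"dy": 0,"dz": 0.002,"roll": 0}

```text
time: 11.75
tool_pos: [514.9, -112.8, 100.0]
orientation: [[1.0, -0.03, -0.0], [-0.03, -1.0, -0.0], [-0.0, 0.0, -1.0]]
contact_force: [-1.4, 0.1, 3.2]
opening: 49.2
```

```bash
python3 - <<'E'
from h import *
from workcell import env
s=st(env)
W=env.camera("wrist")
S=env.camera("scene")
a=cv2.resize(S["image"][170:260,230:350],(400,300),interpolation=cv2.INTER_CUBIC)
b=cv2.resize(W["image"][120:480,80:560],(400,300),interpolation=cv2.INTER_AREA)
cv2.imwrite('pics/sw11.png',np.hstack([a,b]))
E
```

```text
t 11.75 [ 514.9 -112.8  100. ] xang -1.72 F [-1.4  0.1  3.2] op 49.2
```

View pics/sw11.png

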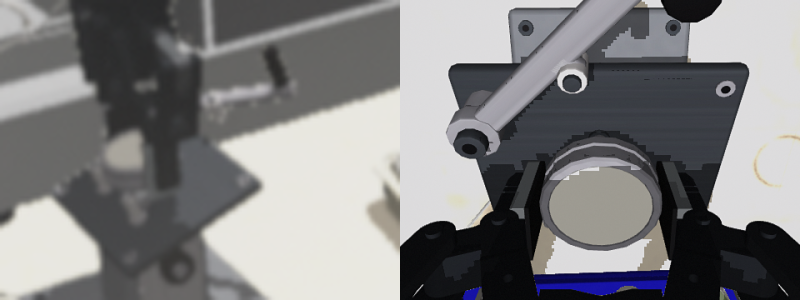

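The disc is tilting in the grip as planned, and the force is only about 3 N. Continuing until it lies flat.

arm_command:
  deltas:
    - {"dx": 0,"dy": 0,"dz": 0.0005,"roll": 0}
    - {"dx": 0,"dy": 0,"dz": 0.001,"roll": 0}
    - {"dx": 0,"dy": 0,"dz": 0.0015,"roll": 0}
    - {"dx": 0,"dy": 0,"dz": 0.002,"roll": 0}

```text
time: 12.25
tool_pos: [514.9, -112.7, 97.9]
orientation: [[1.0, -0.03, -0.0], [-0.03, -1.0, 0.0], [-0.0, -0.0, -1.0]]
contact_force: [-2.3, -0.4, 3.2]
opening: 49.2
```

arm_command:
  deltas:
    - {"dx": 0,"dy": 0,"dz": 0.0005,"roll": 0}
    - {"dx": 0,"dy": 0,"dz": 0.001,"roll": 0}

```text
time: 12.45
tool_pos: [514.9, -112.7, 96.9]
orientation: [[1.0, -0.03, -0.0], [-0.03, -1.0, 0.0], [-0.0, -0.0, -1.0]]
contact_force: [-2.7, -0.1, 1.6]
opening: 49.2
```

```bash
python3 - <<'E'
from h import *
from workcell import env
s=st(env)
W=env.camera("wrist")
S=env.camera("scene")
a=cv2.resize(S["image"][170:260,230:350],(400,300),interpolation=cv2.INTER_CUBIC)
b=cv2.resize(W["image"][120:480,80:560],(400,300),interpolation=cv2.INTER_AREA)
cv2.imwrite('pics/sw12.png',np.hstack([a,b]))
E
```

```text
t 12.45 [ 514.9 -112.7   96.9] xang -1.71 F [-2.7 -0.1  1.6] op 49.2
```

View pics/sw12.png

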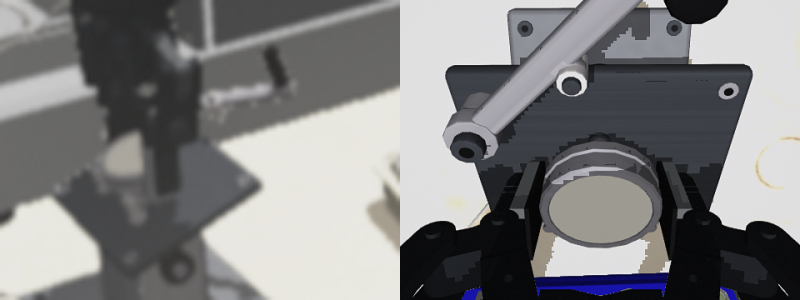

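The face ellipse's aspect ratio went from 0.85 to 0.63, which means about 19° of tilt. I'll press a little further, until all three pads bear.

arm_command:
  deltas:
    - {"dx": 0,"dy": 0,"dz": 0.0005,"roll": 0}
    - {"dx": 0,"dy": 0,"dz": 0.001,"roll": 0}
    - {"dx": 0,"dy": 0,"dz": 0.001,"roll": 0}

```text
time: 12.85
tool_pos: [514.9, -112.7, 95.9]
orientation: [[1.0, -0.03, -0.0], [-0.03, -1.0, 0.0], [-0.0, -0.0, -1.0]]
contact_force: [-0.7, 0.6, 3.1]
opening: 49.1
```

arm_command:
  deltas:
    - {"dx": 0,"dy": 0,"dz": 0.0005,"roll": 0}
    - {"dx": 0,"dy": 0,"dz": 0.001,"roll": 0}
    - {"dx": 0,"dy": 0,"dz": 0.001,"roll": 0}

```text
time: 13.15
tool_pos: [515.0, -112.7, 95.0]
orientation: [[1.0, -0.03, 0.0], [-0.03, -1.0, 0.0], [0.0, -0.0, -1.0]]
contact_force: [-1.1, 0.6, 3.7]
opening: 49.2
```

```bash
python3 - <<'E'
from h import *
from workcell import env
s=st(env)
W=env.camera("wrist")
cv2.imwrite('pics/w13.png',cv2.resize(W["image"][260:440,190:450],None,fx=3,fy=3,interpolation=cv2.INTER_CUBIC))
E
```

```text
t 13.15 [ 515.  -112.7   95. ] xang -1.71 F [-1.1  0.6  3.7] op 49.2
```

View pics/w13.png

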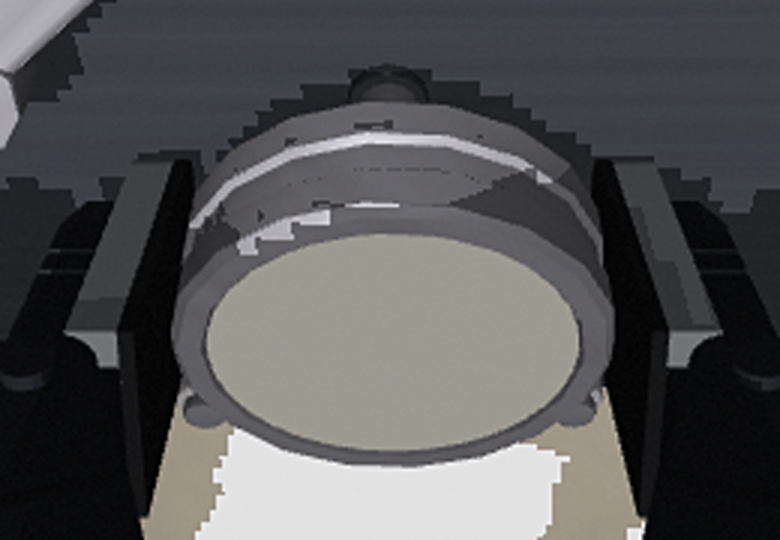

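```bash
python3 - <<'E'
from h import *
from workcell import env
import pickle
W9=pickle.load(open('w9.pkl','rb'));W=env.camera("wrist")
def solve(W,pts,off,guess):
    pts=np.array(pts,float);uv=(pts+.5)/3-.5+np.array(off)
    def res(p,r=25):
        n=nestR(-.03,p[3]);ts=p[4:]
        P=p[:3]+r*(np.cos(ts)[:,None]*n[:,0]+np.sin(ts)[:,None]*n[:,1])
        return (proj(W,P)-uv).ravel()
    s=least_squares(res,[*guess,0.1,np.pi/2,-np.pi/2,np.pi,0]);print(s.x[:4].round(3),np.abs(s.fun).max())
solve(W9,[(145,370),(583,370),(365,553),(363,175)],(200,240),(514,-114,183))
solve(W,[(174,335),(614,335),(392,466),(395,206)],(190,260),(514,-114,120))
E
```

```text
[ 5.13433e+02 -1.15263e+02  1.79733e+02 -1.40000e-02] 2.2737367544323206e-13
[ 5.10454e+02 -1.12643e+02  1.20882e+02  3.41000e-01] 5.4569682106375694e-12
```

The fit gives a tilt of 0.341 rad, so the disc lies flat on the slope. Releasing.

arm_command:
  deltas:
    - {"dx": 0,"dy": 0,"dz": 0,"roll": 0}
    - {"dx": 0,"dy": 0,"dz": 0,"roll": 0}
    - {"dx": 0,"dy": 0,"dz": 0,"roll": 0}
    - {"dx": 0,"dy": 0,"dz": 0,"roll": 0}
    - {"dx": 0,"dy": 0,"dz": 0,"roll": 0}
    - {"dx": 0,"dy": 0,"dz": 0,"roll": 0}
    - {"dx": 0,"dy": 0,"dz": 0,"roll": 0}
  gripper: 0.75

```text
time: 13.95
tool_pos: [515.0, -112.7, 95.0]
orientation: [[1.0, -0.03, 0.0], [-0.03, -1.0, 0.0], [-0.0, -0.0, -1.0]]
contact_force: [-0.5, -0.2, 0.1]
opening: 63.8
```

```bash
python3 - <<'E'
from h import *
from workcell import env
s=st(env)
W=env.camera("wrist")
cv2.imwrite('pics/w14.png',cv2.resize(W["image"][260:440,190:450],None,fx=3,fy=3,interpolation=cv2.INTER_CUBIC))
E
```

```text
t 13.95 [ 515.  -112.7   95. ] xang -1.72 F [-0.5 -0.2  0.1] op 63.8
```

View pics/w14.png

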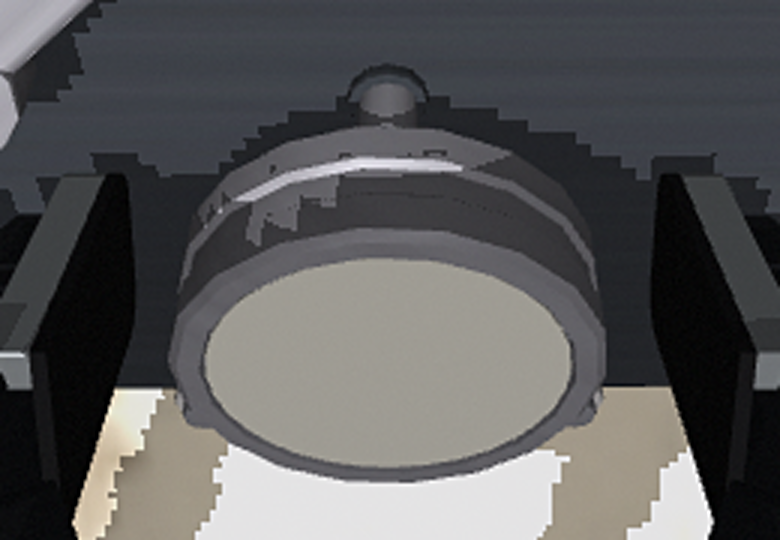

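```bash
python3 - <<'E'
from h import *
from workcell import env
st(env)
W=env.camera("wrist")
def solve(W,pts,off,guess):
    pts=np.array(pts,float);uv=(pts+.5)/3-.5+np.array(off)
    def res(p,r=25):
        n=nestR(-.03,p[3]);ts=p[4:]
        P=p[:3]+r*(np.cos(ts)[:,None]*n[:,0]+np.sin(ts)[:,None]*n[:,1])
        return (proj(W,P)-uv).ravel()
    s=least_squares(res,[*guess,0.1,np.pi/2,-np.pi/2,np.pi,0]);print(s.x[:4].round(3))
solve(W,[(170,358),(606,358),(388,482),(392,228)],(190,260),(514,-114,120))
cv2.imwrite('pics/w15.png',cv2.resize(W["image"][260:440,190:450],None,fx=3,fy=3,interpolation=cv2.INTER_CUBIC))
S=env.camera("scene");cv2.imwrite('pics/s15.png',cv2.resize(S["image"][170:260,230:350],None,fx=6,fy=6,interpolation=cv2.INTER_CUBIC))
E
```

```text
t 14.00 [ 515.  -112.8   95. ] xang -1.72 F [-0.3  0.2  0.4] op 64.6
[ 5.07629e+02 -1.11896e+02  1.20444e+02  3.40000e-01]
```

View pics/s15.png

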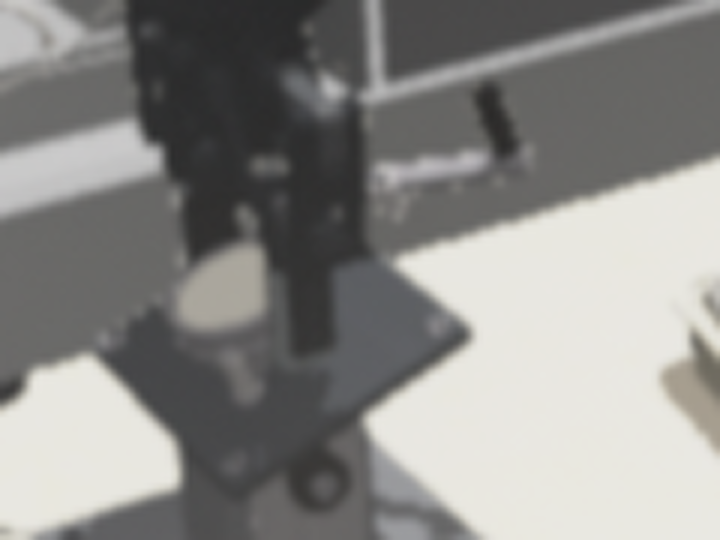

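View pics/w15.png

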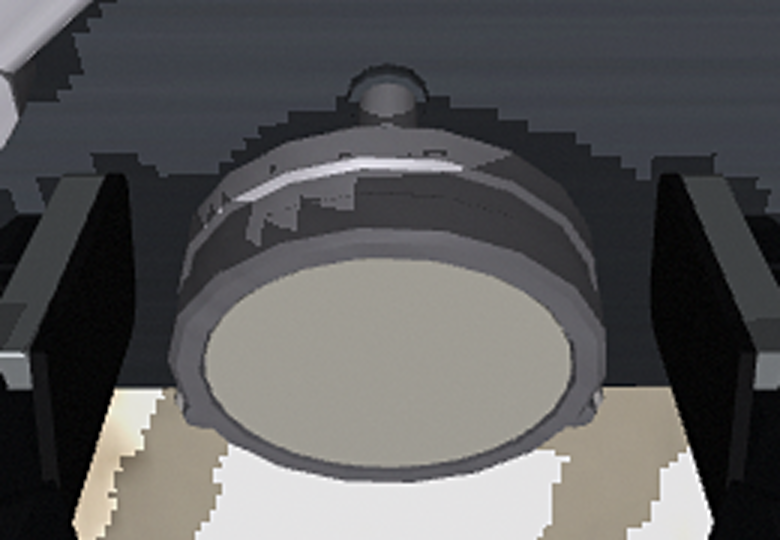

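```bash
python3 - <<'E'
from h import *
import pickle
T,S=pickle.load(open('cams.pkl','rb'))
def tri(ut,us):
    A=[];B=[]
    f=lambda x:np.r_[proj(T,x)[0]-ut,proj(S,x)[0]-us]
    s=least_squares(f,[600,-100,100]);return s.x.round(0),np.abs(s.fun).max().round(1)
print("cap",tri((220,78),(375,154)))
print("tray corner",tri((318,133),(407,236)),tri((240,158),(350,232)))
print("bottle base",onplane(T,(233,130),0))
for th in (.78,.8):
  for o in ((512.5,-113.5),):
    R=nestR(-.028)
    for t in (th,th/2,0): print(t,(np.r_[o,108]+R@knob(t,20)).round(1),(np.r_[o,108]+R@knob(t,39)).round(1))
E
```

```text
cap (array([831., -57., 173.]), np.float64(0.8))
tray corner (array([ 772., -242.,   51.]), np.float64(0.7)) (array([745., -66., -13.]), np.float64(2.0))
bottle base [802.69711688 -49.51099972   0.        ]
0.78 [ 601.5 -135.4  162. ] [ 595.  -135.2  179.9]
0.39 [ 573.1 -154.3  151.8] [ 566.6 -154.1  169.7]
0 [ 540.  -160.3  139.8] [ 533.5 -160.1  157.7]
0.8 [ 602.8 -134.1  162.4] [ 596.3 -134.   180.3]
0.4 [ 573.9 -154.   152.1] [ 567.4 -153.8  170. ]
0 [ 540.  -160.3  139.8] [ 533.5 -160.1  157.7]
```

arm_command:
  deltas:
    - {"dx": 0,"dy": 0,"dz": -0.005,"roll": 0}
    - {"dx": 0,"dy": 0,"dz": -0.015,"roll": 0}
    - {"dx": 0,"dy": 0,"dz": -0.03,"roll": 0}
    - {"dx": 0,"dy": 0,"dz": -0.055,"roll": 0}
    - {"dx": 0,"dy": 0,"dz": -0.085,"roll": 0}
    - {"dx": 0,"dy": 0,"dz": -0.11,"roll": 0}
    - {"dx": 0,"dy": 0,"dz": -0.12,"roll": 0}
    - {"dx": 0,"dy": 0,"dz": -0.12,"roll": 0}
    - {"dx": 0,"dy": 0,"dz": -0.12,"roll": 0}

```text
time: 15.0
tool_pos: [514.5, -112.5, 214.0]
orientation: [[1.0, -0.03, -0.001], [-0.03, -1.0, 0.001], [-0.001, -0.001, -1.0]]
contact_force: [-0.8, 0.1, 0.2]
opening: 64.0
```

```bash
python3 - <<'E'
from h import *
from workcell import env
st(env)
W=env.camera("wrist");cv2.imwrite('pics/w16.png',W["image"])
import pickle;pickle.dump(W,open('w16.pkl','wb'))
E
```

```text
t 15.00 [ 514.5 -112.5  214. ] xang -1.72 F [-0.8  0.1  0.2] op 64.0
```

View pics/w16.png

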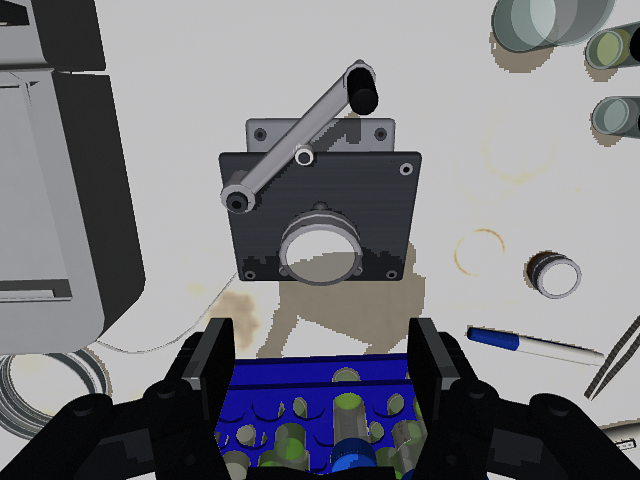

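arm_command:
  deltas:
    - {"dx": 0.02,"dy": 0.003,"dz": 0,"roll": 0}
    - {"dx": 0.055,"dy": 0.007,"dz": 0,"roll": 0}
    - {"dx": 0.09,"dy": 0.012,"dz": 0,"roll": 0}
    - {"dx": 0.115,"dy": 0.016,"dz": 0,"roll": 0}
    - {"dx": 0.1255,"dy": 0.0162,"dz": 0,"roll": 0}
    - {"dx": 0.1255,"dy": 0.0162,"dz": 0.01,"roll": 0}
    - {"dx": 0.1255,"dy": 0.0162,"dz": 0.01,"roll": 0}
    - {"dx": 0.1255,"dy": 0.0162,"dz": 0.01,"roll": 0}
  gripper: 0

```text
time: 15.85
tool_pos: [638.5, -132.3, 203.4]
orientation: [[1.0, -0.03, -0.003], [-0.03, -1.0, 0.001], [-0.003, -0.001, -1.0]]
contact_force: [0.0, -0.0, 0.1]
opening: 0.4
```

```bash
python3 - <<'E'
from h import *
from workcell import env
s=st(env);p=s["tool_pos"]
W=env.camera("wrist");cv2.imwrite('pics/w17.png',W["image"])
S=env.camera("scene");cv2.imwrite('pics/s17.png',cv2.resize(S["image"][110:260,230:370],None,fx=4,fy=4,interpolation=cv2.INTER_CUBIC))
for dz in (-20,-10,0,10,20):
    print(dz,proj(W,[[p[0]+11,p[1],p[2]+dz]]).round(),((proj(S,[[p[0]-11,p[1]-8,p[2]+dz],[p[0]-11,p[1]+8,p[2]+dz]])-[230,110]+.5)*4).round().tolist())
E
```

```text
t 15.85 [ 638.5 -132.3  203.4] xang -1.72 F [ 0.  -0.   0.1] op 0.4
-20 [[320. 280.]] [[380.0, 283.0], [363.0, 273.0]]
-10 [[320. 290.]] [[379.0, 265.0], [362.0, 255.0]]
0 [[320. 301.]] [[379.0, 247.0], [362.0, 237.0]]
10 [[320. 314.]] [[379.0, 228.0], [362.0, 219.0]]
20 [[320. 328.]] [[379.0, 209.0], [361.0, 200.0]]
```

View pics/w17.png

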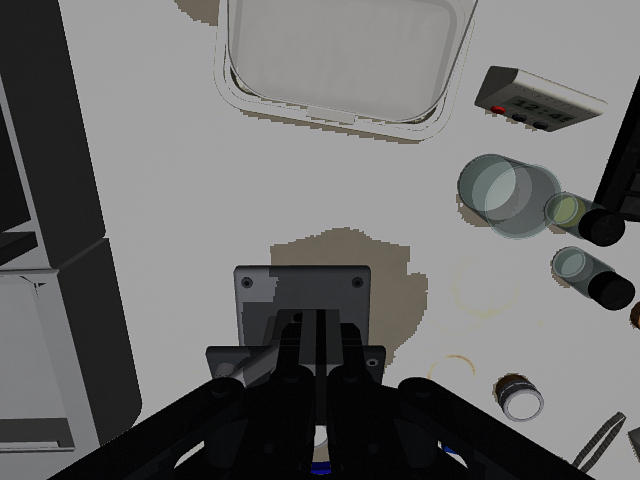

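View pics/s17.png

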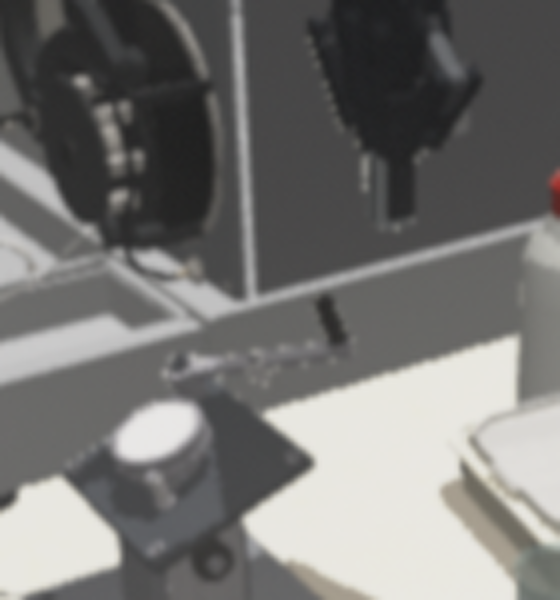

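arm_command:
  deltas:
    - {"dx": 0,"dy": 0.001,"dz": 0.01,"roll": 0}
    - {"dx": 0,"dy": 0.0023,"dz": 0.025,"roll": 0}
    - {"dx": 0,"dy": 0.0023,"dz": 0.04,"roll": 0}
    - {"dx": 0,"dy": 0.0023,"dz": 0.048,"roll": 0}
    - {"dx": 0,"dy": 0.0023,"dz": 0.048,"roll": 0}
    - {"dx": 0,"dy": 0.0023,"dz": 0.048,"roll": 0}

```text
time: 16.55
tool_pos: [639.9, -135.0, 156.8]
orientation: [[1.0, -0.03, -0.0], [-0.03, -1.0, 0.0], [-0.0, -0.0, -1.0]]
contact_force: [0.1, -0.6, 0.8]
opening: -0.0
```

```bash
python3 - <<'E'
from h import *
from workcell import env
s=st(env);p=s["tool_pos"]
R=nestR(-.028);o=np.array([512.5,-113.5,108])
cmd=np.array([640.0,-135.0,157])
for th in (.8,.7,.6,.5,.4,.3,.2,.1,.05,0,-.03):
    k=o+R@knob(th,20)
    print(th,end=' ');delta(cmd,-1.72,k+[17,0,-7])
S=env.camera("scene");cv2.imwrite('pics/s18.png',cv2.resize(S["image"][130:250,250:370],None,fx=5,fy=5,interpolation=cv2.INTER_CUBIC))
E
```

```text
t 16.55 [ 639.9 -135.   156.8] xang -1.71 F [ 0.1 -0.6  0.8] op -0.0
0.8 dx -0.0202 dy -0.0003 dz 0.0016 roll 0.00 dist 20
0.7 dx -0.0265 dy 0.0060 dz 0.0039 roll 0.00 dist 27
0.6 dx -0.0334 dy 0.0116 dz 0.0064 roll 0.00 dist 36
0.5 dx -0.0408 dy 0.0164 dz 0.0091 roll 0.00 dist 45
0.4 dx -0.0485 dy 0.0204 dz 0.0119 roll 0.00 dist 54
0.3 dx -0.0566 dy 0.0236 dz 0.0149 roll 0.00 dist 63
0.2 dx -0.0650 dy 0.0259 dz 0.0179 roll 0.00 dist 72
0.1 dx -0.0735 dy 0.0273 dz 0.0210 roll 0.00 dist 81
0.05 dx -0.0778 dy 0.0276 dz 0.0226 roll 0.00 dist 86
0 dx -0.0822 dy 0.0278 dz 0.0242 roll 0.00 dist 90
-0.03 dx -0.0848 dy 0.0277 dz 0.0251 roll 0.00 dist 93
```

View pics/s18.png

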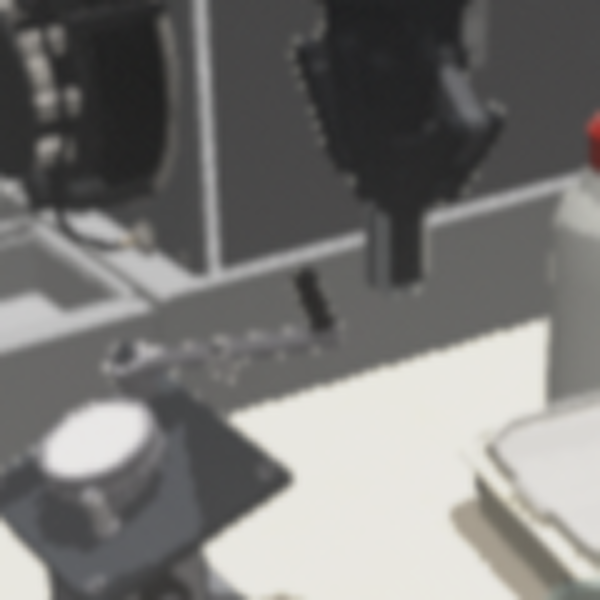

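arm_command:
  deltas:
    - {"dx": -0.01,"dy": 0,"dz": 0.001,"roll": 0}
    - {"dx": -0.018,"dy": 0,"dz": 0.0016,"roll": 0}
    - {"dx": -0.0235,"dy": 0.003,"dz": 0.003,"roll": 0}
    - {"dx": -0.03,"dy": 0.009,"dz": 0.005,"roll": 0}
    - {"dx": -0.037,"dy": 0.014,"dz": 0.0078,"roll": 0}
    - {"dx": -0.0445,"dy": 0.0184,"dz": 0.0105,"roll": 0}
    - {"dx": -0.0485,"dy": 0.0204,"dz": 0.0119,"roll": 0}
    - {"dx": -0.0485,"dy": 0.0204,"dz": 0.0119,"roll": 0}

```text
time: 17.4
tool_pos: [589.7, -154.0, 144.5]
orientation: [[1.0, -0.031, -0.002], [-0.031, -1.0, 0.001], [-0.002, -0.001, -1.0]]
contact_force: [-0.0, -1.0, -0.2]
opening: -0.2
```

```bash
python3 - <<'E'
from h import *
from workcell import env
s=st(env)
W=env.camera("wrist");T=env.camera("top")
S=env.camera("scene");a=cv2.resize(S["image"][150:260,240:370],(400,340),interpolation=cv2.INTER_CUBIC)
b=cv2.resize(W["image"][200:480,160:480],(400,340),interpolation=cv2.INTER_CUBIC)
cv2.imwrite('pics/sw19.png',np.hstack([a,b]))
E
```

```text
t 17.40 [ 589.7 -154.   144.5] xang -1.77 F [-0.  -1.  -0.2] op -0.2
```

View pics/sw19.png

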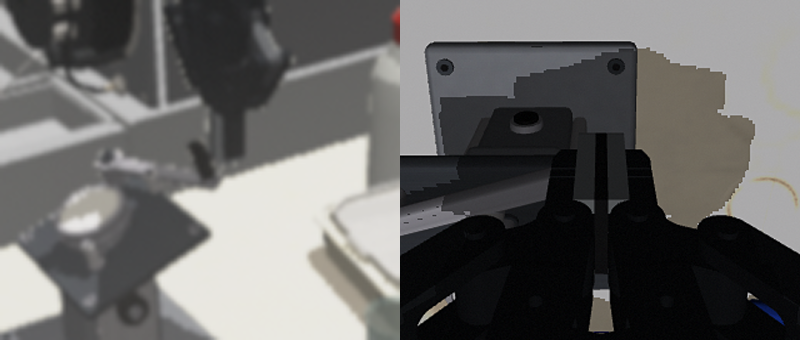

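arm_command:
  deltas:
    - {"dx": -0.004,"dy": 0.0016,"dz": 0.0015,"roll": 0}
    - {"dx": -0.0081,"dy": 0.0032,"dz": 0.003,"roll": 0}
    - {"dx": -0.0123,"dy": 0.0044,"dz": 0.0045,"roll": 0}
    - {"dx": -0.0165,"dy": 0.0055,"dz": 0.006,"roll": 0}
    - {"dx": -0.02,"dy": 0.0062,"dz": 0.0075,"roll": 0}
    - {"dx": -0.023,"dy": 0.0067,"dz": 0.0085,"roll": 0}
    - {"dx": -0.025,"dy": 0.0069,"dz": 0.0091,"roll": 0}
    - {"dx": -0.025,"dy": 0.0069,"dz": 0.0091,"roll": 0}

```text
time: 18.35
tool_pos: [565.2, -160.0, 135.8]
orientation: [[1.0, -0.03, -0.001], [-0.03, -1.0, 0.0], [-0.001, -0.0, -1.0]]
contact_force: [0.0, -1.2, 0.1]
opening: 0.1
```

```bash
python3 - <<'E'
from h import *
from workcell import env
s=st(env)
W=env.camera("wrist")
S=env.camera("scene");a=cv2.resize(S["image"][150:260,240:370],(400,340),interpolation=cv2.INTER_CUBIC)
b=cv2.resize(W["image"][200:480,160:480],(400,340),interpolation=cv2.INTER_CUBIC)
cv2.imwrite('pics/sw20.png',np.hstack([a,b]))
E
```

```text
t 18.35 [ 565.2 -160.   135.8] xang -1.72 F [ 0.  -1.2  0.1] op 0.1
```

View pics/sw20.png

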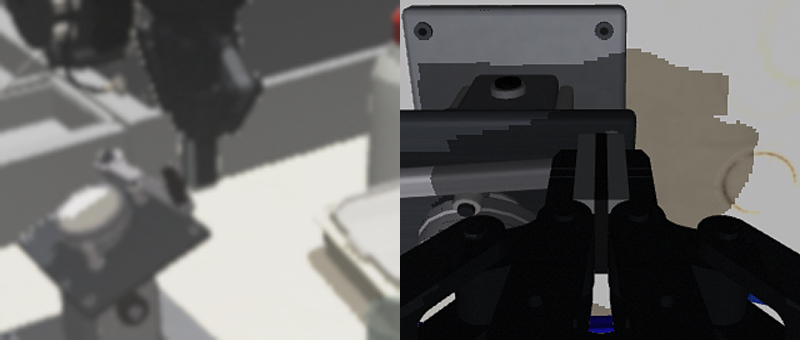

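arm_command:
  deltas:
    - {"dx": -0.0015,"dy": 0.0001,"dz": 0.0005,"roll": 0}
    - {"dx": -0.003,"dy": 0.0002,"dz": 0.001,"roll": 0}
    - {"dx": -0.0045,"dy": 0.0003,"dz": 0.0016,"roll": 0}
    - {"dx": -0.0045,"dy": 0.0003,"dz": 0.0016,"roll": 0}

```text
time: 18.85
tool_pos: [560.9, -160.3, 134.3]
orientation: [[1.0, -0.03, -0.0], [-0.03, -1.0, -0.0], [-0.0, 0.0, -1.0]]
contact_force: [0.1, -0.6, -0.7]
opening: -0.4
```

arm_command:
  deltas:
    - {"dx": -0.001,"dy": 0,"dz": 0.0004,"roll": 0}
    - {"dx": -0.002,"dy": 0,"dz": 0.0008,"roll": 0}
    - {"dx": -0.002,"dy": 0,"dz": 0.0008,"roll": 0}

```text
time: 19.15
tool_pos: [559.0, -160.3, 133.6]
orientation: [[1.0, -0.03, -0.0], [-0.03, -1.0, -0.0], [-0.0, 0.0, -1.0]]
contact_force: [0.4, 0.5, -0.2]
opening: -0.1
```

arm_command:
  deltas:
    - {"dx": -0.001,"dy": 0,"dz": 0.0004,"roll": 0}
    - {"dx": -0.001,"dy": 0,"dz": 0.0004,"roll": 0}

```text
time: 19.35
tool_pos: [558.0, -160.2, 133.2]
orientation: [[1.0, -0.03, -0.0], [-0.03, -1.0, -0.0], [-0.0, 0.0, -1.0]]
contact_force: [0.7, -0.6, 0.7]
opening: -0.4
```

```bash
python3 - <<'E'
from h import *
from workcell import env
s=st(env)
W=env.camera("wrist")
S=env.camera("scene");a=cv2.resize(S["image"][150:260,240:370],(400,340),interpolation=cv2.INTER_CUBIC)
b=cv2.resize(W["image"][200:480,160:480],(400,340),interpolation=cv2.INTER_CUBIC)
cv2.imwrite('pics/sw21.png',np.hstack([a,b]))
E
```

```text
t 19.35 [ 558.  -160.2  133.2] xang -1.72 F [ 0.7 -0.6  0.7] op -0.4
```

View pics/sw21.png

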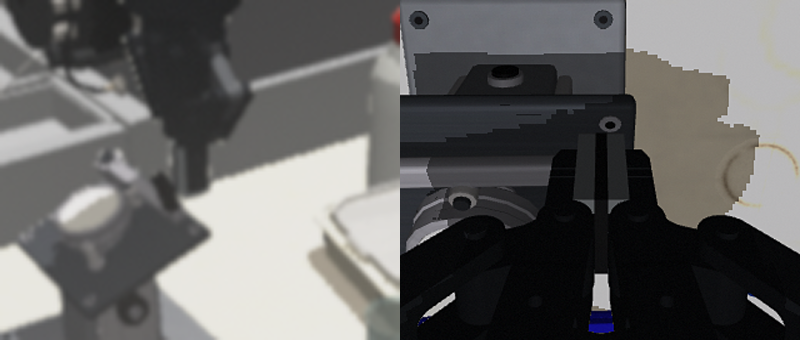

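arm_command:
  deltas:
    - {"dx": -0.001,"dy": 0,"dz": 0.0004,"roll": 0}
    - {"dx": -0.001,"dy": 0,"dz": 0.0004,"roll": 0}

```text
time: 19.65
tool_pos: [557.0, -160.1, 132.7]
orientation: [[1.0, -0.03, -0.0], [-0.03, -1.0, 0.0], [-0.0, -0.0, -1.0]]
contact_force: [0.5, -1.5, 0.1]
opening: -0.1
```

arm_command:
  deltas:
    - {"dx": -0.001,"dy": 0,"dz": 0.0003,"roll": 0}
    - {"dx": -0.001,"dy": 0,"dz": 0.0003,"roll": 0}

```text
time: 19.85
tool_pos: [556.0, -160.1, 132.5]
orientation: [[1.0, -0.03, -0.0], [-0.03, -1.0, -0.0], [-0.0, 0.0, -1.0]]
contact_force: [0.1, -1.0, 0.7]
opening: -0.3
```

arm_command:
  deltas:
    - {"dx": -0.001,"dy": 0,"dz": 0.0003,"roll": 0}
    - {"dx": -0.001,"dy": 0,"dz": 0.0003,"roll": 0}

```text
time: 20.05
tool_pos: [555.3, -160.1, 132.4]
orientation: [[1.0, -0.03, 0.001], [-0.03, -1.0, -0.0], [0.001, 0.0, -1.0]]
contact_force: [2.5, -1.5, 0.0]
opening: 0.1
```

```bash
python3 - <<'E'
from h import *
from workcell import env
s=st(env)
W=env.camera("wrist")
b=cv2.resize(W["image"][240:480,120:440],None,fx=2.5,fy=2.5,interpolation=cv2.INTER_CUBIC)
b=np.clip(b.astype(float)*1.8,0,255).astype(np.uint8)
cv2.imwrite('pics/w22.png',b)
T=env.camera("top");cv2.imwrite('pics/t22.png',cv2.resize(T["image"][185:300,200:310],None,fx=5,fy=5,interpolation=cv2.INTER_CUBIC))
E
```

```text
t 20.05 [ 555.3 -160.1  132.4] xang -1.72 F [ 2.5 -1.5  0. ] op 0.1
```

View pics/w22.png

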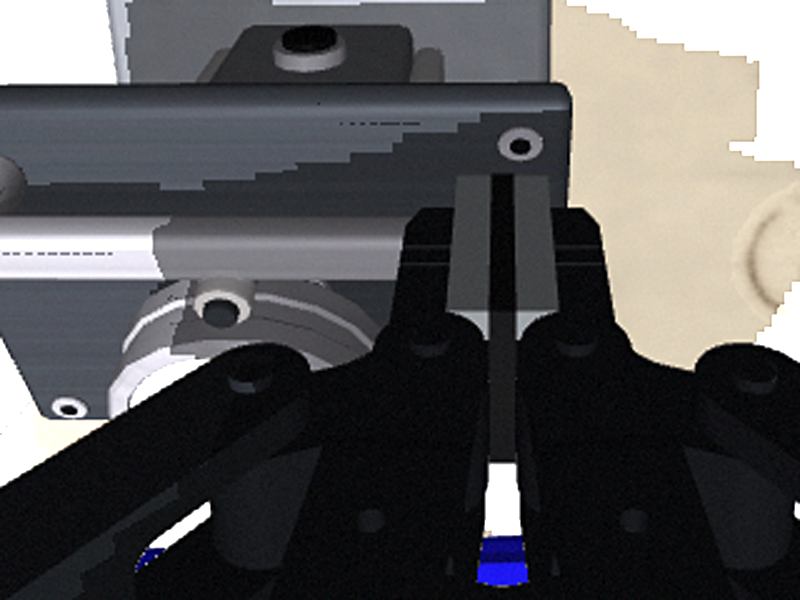

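View pics/t22.png

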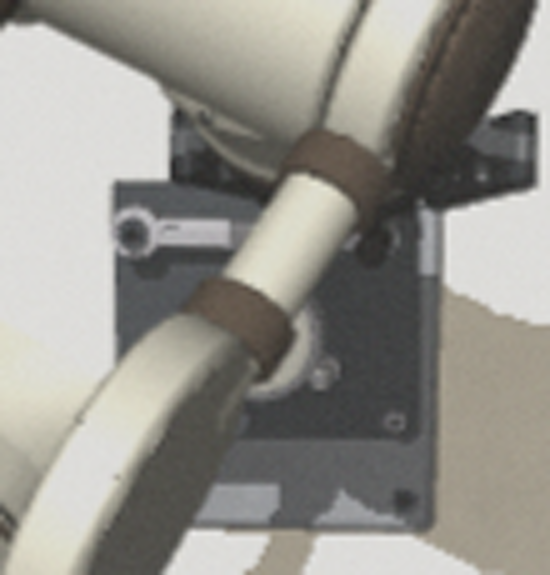

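The bar now lies level with the plate and the nose is at the rim; Fx rose to 2.5 N. I'll push a little more to seat the disc.

arm_command:
  deltas:
    - {"dx": -0.0005,"dy": 0,"dz": 0.0002,"roll": 0}
    - {"dx": -0.001,"dy": 0,"dz": 0.0002,"roll": 0}
    - {"dx": -0.001,"dy": 0,"dz": 0.0002,"roll": 0}

```text
time: 20.45
tool_pos: [554.6, -160.2, 132.3]
orientation: [[1.0, -0.03, 0.002], [-0.03, -1.0, -0.0], [0.002, 0.0, -1.0]]
contact_force: [3.9, -1.1, -0.7]
opening: -0.1
```

arm_command:
  deltas:
    - {"dx": -0.0005,"dy": 0,"dz": 0,"roll": 0}
    - {"dx": -0.001,"dy": 0,"dz": 0,"roll": 0}
    - {"dx": -0.0015,"dy": 0,"dz": 0,"roll": 0}
    - {"dx": -0.0015,"dy": 0,"dz": 0,"roll": 0}

```text
time: 20.85
tool_pos: [553.9, -160.2, 132.3]
orientation: [[1.0, -0.03, 0.003], [-0.03, -1.0, -0.001], [0.003, 0.001, -1.0]]
contact_force: [8.5, -0.8, -2.2]
opening: 0.0
```

8.5 N with the arm stalling means a firm stop. Backing off uphill, then up, then checking.

arm_command:
  deltas:
    - {"dx": 0.002,"dy": 0,"dz": 0,"roll": 0}
    - {"dx": 0.006,"dy": 0,"dz": 0,"roll": 0}
    - {"dx": 0.015,"dy": 0,"dz": 0,"roll": 0}
    - {"dx": 0.025,"dy": 0,"dz": -0.005,"roll": 0}
    - {"dx": 0.03,"dy": 0,"dz": -0.03,"roll": 0}
    - {"dx": 0.03,"dy": 0,"dz": -0.065,"roll": 0}
    - {"dx": 0.01,"dy": 0,"dz": -0.1,"roll": 0}
    - {"dx": -0.03,"dy": -0.02,"dz": -0.115,"roll": 0}
    - {"dx": -0.06,"dy": -0.04,"dz": -0.12,"roll": 0}
    - {"dx": -0.06,"dy": -0.045,"dz": -0.12,"roll": 0}
    - {"dx": -0.06,"dy": -0.045,"dz": -0.12,"roll": 0}

```text
time: 21.95
tool_pos: [493.9, -112.6, 252.1]
orientation: [[1.0, -0.029, -0.0], [-0.029, -1.0, -0.0], [-0.0, 0.0, -1.0]]
contact_force: [0.2, 0.1, 0.4]
opening: 0.0
```

```bash
python3 - <<'E'
from h import *
from workcell import env
s=st(env)
W=env.camera("wrist");cv2.imwrite('pics/w23.png',W["image"])
cv2.imwrite('pics/w23c.png',cv2.resize(W["image"][80:320,160:480],None,fx=2.5,fy=2.5,interpolation=cv2.INTER_CUBIC))
import pickle;pickle.dump(W,open('w23.pkl','wb'))
S=env.camera("scene");cv2.imwrite('pics/s23.png',cv2.resize(S["image"][150:260,230:360],None,fx=5,fy=5,interpolation=cv2.INTER_CUBIC))
E
```

```text
t 21.95 [ 493.9 -112.6  252.1] xang -1.67 F [0.2 0.1 0.4] op 0.0
```

View pics/w23c.png

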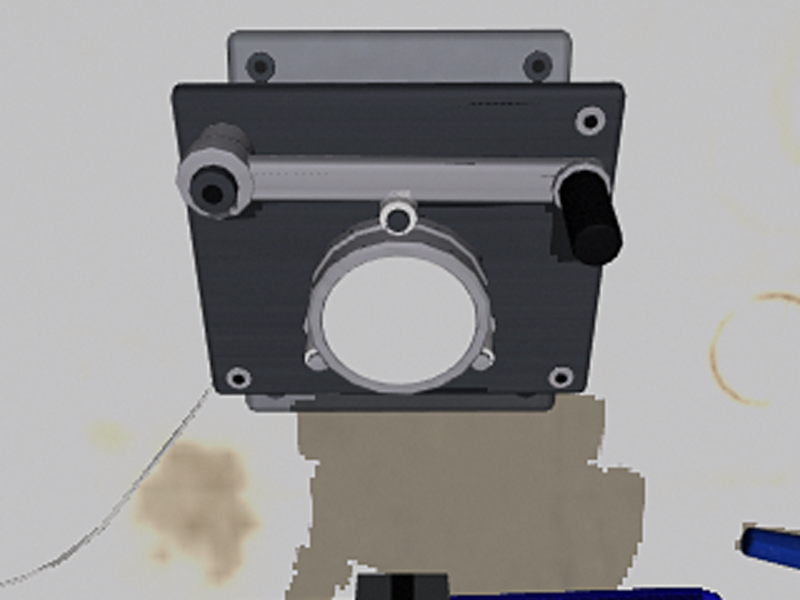

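View pics/s23.png

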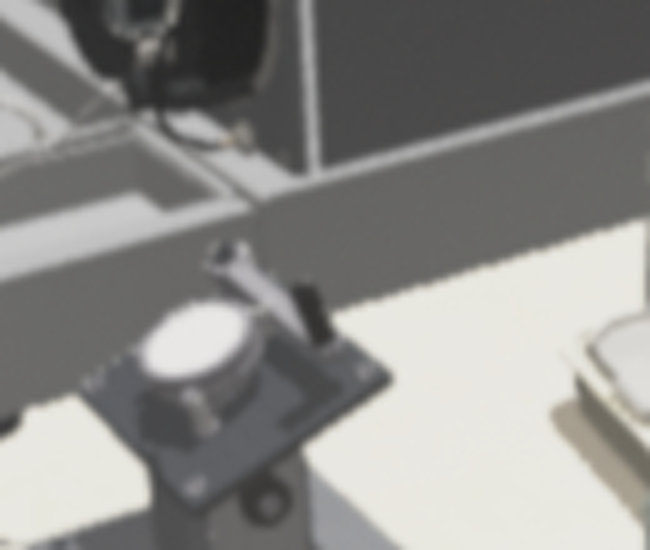

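```bash
python3 - <<'E'
from h import *
import pickle
W=pickle.load(open('w23.pkl','rb'))
f=lambda u:(np.array(u,float)+.5)/2.5-.5+np.array([160,80])
M=np.array([(54,59,-10),(54,-59,-10),(-46,59,-10),(-46,-59,-10),(38,46,15),(-17.5,23.2,10),(-17.5,-23.2,10)])
U=f([(173,84),(625,83),(213,393),(588,392),(213,193),(317,362),(483,362)])
def nose(th):
    c,s=np.cos(th),np.sin(th);return np.array([38-8*c+46*s,46-8*s-46*c,14])
def res(p,full=False):
    R=nestR(p[2]);o=np.array([p[0],p[1],p[4]])
    t=np.array([np.pi/2,-np.pi/2,np.pi])
    D=np.c_[p[5]+25*np.cos(t),p[6]+25*np.sin(t),np.full(3,16)]
    P=np.vstack([M,knob(p[3],39),nose(p[3]),D])
    r=proj(W,o+P@R.T)-np.vstack([U,f([(599,244),(398,219),(306,312),(492,312),(399,392)])])
    r[9:11,1]=0; r[11,0]=0
    return r if full else r.ravel()
s=least_squares(res,[512,-114,0,0,108,0,0],loss='soft_l1');print(np.round(s.x,3));print(res(s.x,1).round(1).tolist())
E
```

```text
[ 5.15297e+02 -1.12476e+02 -2.30000e-02 -1.90000e-02  1.07786e+02
  1.04000e-01  2.17000e-01]
[[-2.0, 1.5], [1.7, 1.0], [0.2, 0.7], [-0.0, 0.3], [-0.1, -1.1], [0.6, -1.3], [-0.4, -1.6], [-0.3, -0.0], [0.2, 0.1], [0.0, 0.0], [-0.0, 0.0], [0.0, -0.0]]
```

```bash
python3 - <<'E'
from h import *
from workcell import env
S=env.camera("scene");cv2.imwrite('pics/s24.png',S["image"])
for d in env.silhouettes("disc_small_center","scene")[:1]:
    m=d["pixels"].astype(np.uint8);mm=cv2.moments(m,True);print(mm["m10"]/mm["m00"],mm["m01"]/mm["m00"])
st(env)
E
```

```text
294.72176308539946 322.3112947658402
t 22.15 [ 494.5 -113.8  251.5] xang -1.73 F [-0.5  0.1  0.4] op -0.4
```

View pics/s24.png

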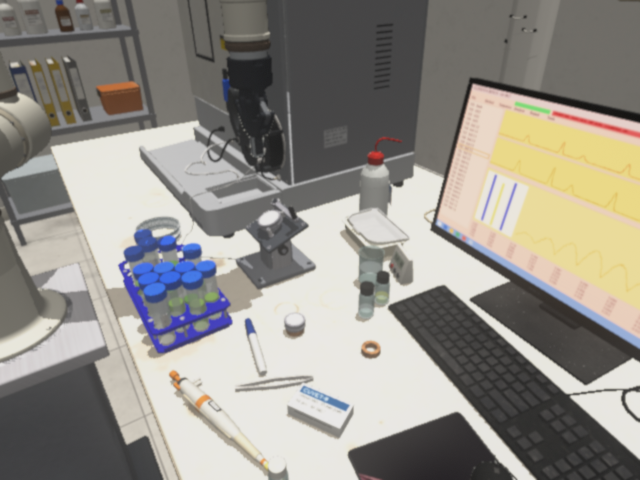

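The large disc is seated in the nest, the small disc is unmoved at (295,322), the vials and beaker are upright, and the arm is clear. Handing in.

```bash
python3 -c "
from workcell import env
print(env.sign_off())"
```

```text
the job is handed in; nothing more can be done
None
```

The large disc is on the three pads against both pins, the bar is closed onto its rim, and I handed the job in at about 22 s with the arm clear. The sign-off gives no verdict.

**What I did:**
- Gripped the large disc at its rim with 20 N and lifted it off the cork ring.
- Pressed it gently (about 3–4 N) onto the uphill pad so it tilted in the grip to the slope, then released it while the bar was still open (about 0.8 rad).
- Swung the bar closed by pushing the knob with the shut fingers, up to a firm stop at 8.5 N, then backed off.

**Last checks (wrist camera fit):**

| Check | Result | Limit |
|---|---|---|
| Disc tilt, measured after release and before the bar closed | 0.34 rad against a slope of 0.35 | within 0.05 rad of the slope |
| Disc centre offset across the slope (good to about 1 mm) | 0.2 mm | 2 mm |
| Disc centre offset along the slope (good to about 1 mm) | 0.1 mm | 2 mm |
| Bar angle | about −0.02 rad | −0.05 to 0.03 rad |

In the scene picture the small disc is within a pixel of its starting position, and the vials and beaker are upright.

**What failed or disagreed:**
- **First grip:** it closed on air above the disc. The fingertips were about 10 mm behind the reported TCP instead of the stated 19 mm ahead, in both the scene and wrist cameras. I worked with the measured offset from then on.
- **After release:** the disc slid about 3 mm downhill towards the pins instead of staying where I set it.
- **Camera calibration:** the wrist camera put the nest about 3 mm from where the other two cameras did.

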